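# Set the stop under a spring balance with a lab jack

### The job

Set the stop under the spring balance: stand brass weights on its pan until the pointer comes to rest within the height of the marker clip, then crank the lab jack up until its platform just touches the underside of the pan without noticeably lifting it, and let go of the crank. Then leave the jack as set and put all the weights, also those you did not need, back upright and fully down in their own fitting recesses of the weight block, without disturbing the other things on the bench.

Things in the scene. Friction and masses are not known exactly. Their poses are not given: they have to be found in the camera images.
- balance: fixed spring balance: grey foot, aluminium column 225 mm high, sprung pan in front of it. Origin on the bench under the pan's centre, x from the pan to the column (away from the robot), z up. Column's near face at x = 100 mm, foot x = 95..205; two toes 14 mm high run forward at y = +-87 mm to x = -40. White scale plate at the column's -y side
- pan: steel pan 100 (x) x 150 (y) mm, floor 4 mm thick, rim 3 mm thick and 14 mm above the underside. Origin at the centre of its underside, axes as the balance. Slides straight up and down on a spring: empty, the underside is 176 mm above the bench; each 10 g anywhere in it lowers it 1 mm (98 N/m, stop at 45 mm), settling in 0.5 s; it rises when unloaded
- pointer (a point): tip of the pan's black pointer at the scale plate, in the pan's frame at x 122, y -56, z 8 mm; moves with the pan, 184 mm above the bench when the pan is empty
- marker: black marker clip on the white scale plate, 18 x 26 mm and 8 mm tall, beside the pointer's path; origin at its centre, 16 to 35 mm lower than the pointer of the empty pan. The pointer is at the mark when its tip is within the clip's 8 mm height
- jack: fixed steel lab jack (double scissors between two plates) standing under the pan. Origin on the bench at the centre of its 110 x 120 mm base, x away from the robot, z up. Its screw runs along x at mid height; the black crank knob is on the robot's side (-x)
- platform: the jack's top plate, 100 (x) x 120 (y) mm, 6 mm thick; origin at the centre of its upper face, 125 mm above the bench when fully down. It is under the pan, at first well clear of it, rises with the crank and stays where it is left
- crank (a joint): angle of the jack's crank, rad: 0 fully down, 34 top stop; the handle is at the top at each full turn. Clockwise seen from the robot (positive about the jack's x) raises the platform by 8 mm a turn (1.27 mm per rad); turning back lowers it. Stays where it is left; about 2 N at the handle
- crank_handle (a point): middle of the crank's free-spinning black handle, a rod 14 mm thick, 42 mm long, parallel to the jack's x, 28 mm from the axis. Pinch it from above across the rod and lead it round the vertical circle with the hand kept pointing down. The flat crank arm is 21 mm from this point towards the jack, the platform's edge 64 mm
- crank_axis (a point): centre of the handle's circle, on the crank's axis 114 mm from the jack's centre towards the robot; 62.5 mm above the bench when fully down, it rises by half of the platform's rise
- w500: brass 500 g weight (not always there): round body 52 mm across and 24 mm high, above it a 4 mm neck and a flat knob 22 mm across and 12 mm high to hold it by (40 mm high in all). Origin at the centre of its underside, z up. At the start it stands on the grey pad
- w200: brass 200 g weight: round body 38 mm across and 18 mm high, above it a 4 mm neck and a flat knob 18 mm across and 10 mm high to hold it by (32 mm high in all). Origin at the centre of its underside, z up. At the start it stands on the grey pad
- w100a: brass 100 g weight: round body 30 mm across and 14 mm high, above it a 4 mm neck and a flat knob 14 mm across and 9 mm high to hold it by (27 mm high in all). Origin at the centre of its underside, z up. At the start it stands on the grey pad
- w100b: brass 100 g weight (not always there): round body 30 mm across and 14 mm high, above it a 4 mm neck and a flat knob 14 mm across and 9 mm high to hold it by (27 mm high in all). Origin at the centre of its underside, z up. At the start it stands on the grey pad
- w50: brass 50 g weight: round body 24 mm across and 11 mm high, above it a 4 mm neck and a flat knob 12 mm across and 8 mm high to hold it by (23 mm high in all). Origin at the centre of its underside, z up. At the start it stands on the grey pad
- w20: brass 20 g weight (not always there): round body 18 mm across and 8 mm high, above it a 3 mm neck and a flat knob 10 mm across and 7 mm high to hold it by (18 mm high in all). Origin at the centre of its underside, z up. At the start it stands on the grey pad
- pad: fixed thin grey pad 190 x 220 x 3 mm left or right of the balance, on which the weights stand about 68 mm apart in two rows along its y, 90 mm apart; origin at the centre of its underside
- block: fixed dark wooden weight block, 150 (x) x 210 (y) x 22 mm, on the other side of the balance; origin at the centre of its underside. Round recesses 6 mm deep (floor 16 mm above the bench), 5 mm wider than their weights, centres x, y mm: 500 g 33, 65; 200 g 33, 0; 100 g 33, -65; 100 g -33, 65; 50 g -33, 0; 20 g -33, -65. The 100 g weights may be exchanged
- bottle: loose glass reagent bottle with a blue cap, 70 mm across, 140 mm tall; origin at the centre of its underside; a bystander, to be left alone
- vial1: loose small amber vial, 27 mm across, 45 mm tall; origin at the centre of its underside; a bystander, to be left alone
- vial2: loose small amber vial, 27 mm across, 45 mm tall; origin at the centre of its underside; a bystander, to be left alone
- cap: loose blue screw cap lying on the bench, 44 mm across, 20 mm high; origin at the centre of its underside; a bystander, to be left alone
- beaker: loose white plastic beaker, 72 mm across, 60 mm tall; origin at the centre of its underside; a bystander, to be left alone
- tipbox: loose light blue pipette tip box, 85 x 125 x 59 mm; origin at the centre of its underside; a bystander, to be left alone

How it is judged:
On the way, in this order (a step that is already met when the one before it is completed fails the run):
1. weights on the pan bring its pointer to rest within the marker clip, the hand touching nothing and the pan still clear of the jack (z of pointer in the frame of marker between -0.004 and 0.004 m and linear speed of pan below 0.004 m/s and contact force between the fingers and anything else below 0.05 N and contact force between pan and platform below 0.01 N), for 0.5 s.
2. with that load still on the pan the jack's platform just touches the pan's underside, lifting it less than 3 mm, and the crank is let go (z of pointer in the frame of marker between -0.005 and 0.007 m and contact force between pan and platform between 0.01 and 0.3 N and linear speed of pan below 0.004 m/s and contact force between the fingers and anything else below 0.05 N), for 0.5 s.
At the end, for the whole second after the job is handed in: every weight present stands at rest upright in its recess (within 4 mm of its centre along each side of the block, 2 mm of its floor; 100 g ones may be exchanged), the pan is empty and up, and the jack's platform is still at most 4.5 mm below or 7 mm above the pan underside's height at the mark (x of w500 in the frame of block between 0.029 and 0.037 m and y of w500 in the frame of block between 0.061 and 0.069 m and z of w500 in the frame of block between 0.014 and 0.018 m and angle between each of w500, w200, w50, w20's own z axis and vertical below 0.1 rad and linear speed of each of w500, w200, w50, w20 below 0.02 m/s and x of w200 in the frame of block between 0.029 and 0.037 m and y of w200 in the frame of block between -0.004 and 0.004 m and z of w200 in the frame of block between 0.014 and 0.018 m and x of w50 in the frame of block between -0.037 and -0.029 m and y of w50 in the frame of block between -0.004 and 0.004 m and z of w50 in the frame of block between 0.014 and 0.018 m and x of w20 in the frame of block between -0.037 and -0.029 m and y of w20 in the frame of block between -0.069 and -0.061 m and z of w20 in the frame of block between 0.014 and 0.018 m and ((x of w100a in the frame of block between 0.029 and 0.037 m and y of w100a in the frame of block between -0.069 and -0.061 m and z of w100a in the frame of block between 0.014 and 0.018 m and angle between each of w100a, w100b's own z axis and vertical below 0.1 rad and linear speed of each of w100a, w100b below 0.02 m/s and x of w100b in the frame of block between -0.037 and -0.029 m and y of w100b in the frame of block between 0.061 and 0.069 m and z of w100b in the frame of block between 0.014 and 0.018 m) or (x of w100a in the frame of block between -0.037 and -0.029 m and y of w100a in the frame of block between 0.061 and 0.069 m and z of w100a in the frame of block between 0.014 and 0.018 m and angle between each of w100a, w100b's own z axis and vertical below 0.1 rad and linear speed of each of w100a, w100b below 0.02 m/s and x of w100b in the frame of block between 0.029 and 0.037 m and y of w100b in the frame of block between -0.069 and -0.061 m and z of w100b in the frame of block between 0.014 and 0.018 m)) and z of pointer in the frame of balance above 0.1825 m and z of platform in the frame of marker between -0.0125 and -0.001 m); the robot touches nothing.
It fails at once if another thing on the bench (bottle, vials, cap, beaker, tip box) is moved more than 50 mm or tipped over (distance of any of bottle, vial1, vial2, cap, beaker, tipbox from where it was at the start of the episode above 0.05 m or angle between any of bottle, vial1, vial2, cap, beaker, tipbox's own z axis and vertical above 0.6 rad).
Of w500, w100b, w20 only 1 to 2 are there at a start; the rules pass over those that are not, and their reading is None.
At some moment in a run one of w500, w200, w100a, w100b, w50, w20 may be knocked a few centimetres aside while the robot is not near it.
It also fails if it takes over 210 s, if anything falls off the work surface, if the arm or the gripper's body presses on something with over 40 N, if the wrist force passes 120 N, or if a joint passes its speed limit or range.

### The arm

A 7-joint arm with a two-finger parallel gripper is mounted at the origin on the work surface. World frame = base frame: x ahead of the robot, y to its left, z up, the work surface at z = 0. Lengths are in m, angles in rad, forces in N, time in s.
With the tool pointing down it reaches from about 0.4 to 0.85 m from the base axis. Payload 10.4 kg.
Tool frame: the origin (TCP) lies on the front face of the gripper's body, between the roots of the fingers; the fingertips stand 73 mm ahead of it and the grasp point (between the pads) lies 54 mm ahead of it; z points along the fingers, y is the line along which they close (so a half turn about z gives the same grasp; the last joint's range is limited). The gripper opens to 85 mm and grips with 20 to 120 N. Pads are 22 mm wide; open, the fingers measure 114 mm over their backs; the gripper's body (76 mm by 85 mm) begins 54 mm behind the grasp point. The pads swing forward as they close: fully open they stand 13 mm farther back than shut.
Start: joints at [-1.293, 0.332, -0.065, 1.46, 0.022, 1.35, -0.088], TCP at [0.185, 0.597, 0.304] pointing down, gripper open.
Joint ranges: [-2.6, 2.6], [-0.5, 2.12], [-1.47, 1.34], [0.16, 2.42], [-1.27, 4.41], [0.06, 2.06], [-2.6, 2.6]. Speed limits (rad/s): [2.22, 2.22, 2.79, 2.79, 3.14, 3.14, 3.14].

### API

Orientations are given as a unit quaternion [x, y, z, w].
In Python, from workcell import manip gives the robot as it stands.
- The arm moves only by the shell command python3 -m jog 'ROWS' [FORCE]. ROWS is JSON, a list of rows, each an object with "grip": the gripper command: -1 is fully open, 1 is shut, values between are in proportion; "slide": the shift along the tool's x, y, z in cm, a list of three; "yaw": the turn about the tool's z in rad. A call has 1 to 8 rows; each row shifts and turns the commanded pose from where the row before left it, along the tool's axes as they then stand; what a row does not reach is not made up. A row lasts 1/10 s, in which the tool goes at most 50 mm and 8.59 degrees, less where a joint would pass 70% of its speed; a pose out of reach is approached as far as the arm can. A call with a gripper value outside its range is refused whole. The fingers move at their own pace and stop on an object; FORCE is the grip in N (left out, the last holds). Time passes only in rows, so rows that do not move let the fingers close. It gives the time, the measured TCP pose, the force, the opening and the grip force at its end, in the units of the state.
- manip.get_obs(): the state, without advancing time (a new reading comes with each control period).
- manip.camera(name): name is "scene" or "side" or "wrist"; returns the picture (480x640x3 uint8, blue, green, red); there is no depth.
- manip.calibration(name): a dict with "vfov" (degrees; the focal length in pixels is half the picture's height over the tangent of half this angle, whatever the lens; pixels are square), "cx", "cy" (the principal point, pixels), "camera_from_world" (4x4, takes a point from world to camera coordinates). Camera axes: x right, y down, z forward; pixel columns grow to the right and rows downward; lengths in m; the calibration is good to about 2 mm. A picture is of the moment at which its call begins: read the wrist's pose just before it. calibration takes no time and is no camera call; for the wrist camera it gives the pose at the moment of the call.
- manip.hand_in(): hands the job in; it is judged then, once.
Trained networks look in the newest picture that a camera, given by its name, has taken for a name from the list of things; names that differ only in an ending like _2 or _b are one class to them, and where a whole thing is asked for, a point or a joint stands for the part that bears it (a point fixed in the world has none). Each returns a list of dicts, best first, with "conf" (0 to 1); they miss things now and then, are a little off and sometimes report something else, mostly with a low value. They report only what shows in the picture. A call takes as long as a camera call.
- manip.masks_of(thing, camera): "region" (480x640 bool, what is visible of it) and "centre" ([column, row] in pixels, amid what is visible of it).
The state is a dict: "clock": time; "joint_pos": joint angles; "joint_velocities": joint speeds; "tau": joint torques, N m; "position": TCP position; "ee_rot": TCP orientation; "ft_force": force on the tool from outside, world axes, zero at the start; "torque": the same for the moment, N m; "grip_width": opening from 0.0 (shut) to 1.0 (fully open); "grasp_force": force on a finger pad.
Only numpy, scipy, OpenCV 4.12 (cv2) and the standard library are available. Lean on these libraries where they do the work, as an engineer would, in place of code of your own. Each camera call takes 0.05 s, during which the arm holds its last target. There are 200 camera calls.

## Working session

There is one attempt and no reset: what is moved stays moved. The work goes in short steps, Python scripts to look and compute and a shell command to move; the robot and the scene stay as the last step left them, time stands still between calls to the robot, and variables do not carry over. Pictures are saved under pics/ and viewed, at most 14 in all, crops included, and the job is handed in when it is done.

```bash
ls; mkdir -p pics; python3 - <<'E'
from workcell import manip
import cv2
o=manip.get_obs();print({k:(o[k]) for k in ('clock','position','ee_rot','grip_width','ft_force')})
a=manip.camera('scene');b=manip.camera('side')
cv2.imwrite('pics/a.png',a);cv2.imwrite('pics/b.png',b)
for c in('scene','side','wrist'):print(manip.calibration(c))
E
```

```text
pics
{'clock': 0.0, 'position': array([0.1851189 , 0.59666512, 0.3031138 ]), 'ee_rot': array([ 1.49818600e-01,  9.88713246e-01, -7.07693101e-04, -5.87039186e-05]), 'grip_width': 1.0048985558103936, 'ft_force': array([0.40907056, 0.39257933, 0.27981904])}
{'vfov': 48.46346565728908, 'cx': 323.90379577659024, 'cy': 241.07093108539587, 'camera_from_world': array([[ 0.48553223,  0.87407883,  0.0156415 , -0.31404217],
       [ 0.74973351, -0.40712569, -0.52167838, -0.31986411],
       [-0.44961997,  0.26501863, -0.85299883,  1.64523324],
       [ 0.        ,  0.        ,  0.        ,  1.        ]])}
{'vfov': 52.265837094624644, 'cx': 326.7651442844743, 'cy': 239.87243920567803, 'camera_from_world': array([[ 0.84768411, -0.53027823,  0.01538345, -0.44706158],
       [-0.335638  , -0.5585443 , -0.75853503,  0.32046415],
       [ 0.41082695,  0.63783482, -0.65145065,  1.00671604],
       [ 0.        ,  0.        ,  0.        ,  1.        ]])}
{'vfov': 58.18375469298096, 'cx': 330.39519482844923, 'cy': 238.206573060009, 'camera_from_world': array([[ 0.29747958,  0.95472523, -0.00237418, -0.62301047],
       [ 0.92045807, -0.28614033,  0.26623421, -0.03459586],
       [ 0.25350117, -0.08138458, -0.96390545,  0.37862808],
       [ 0.        ,  0.        ,  0.        ,  1.        ]])}
```

View pics/a.png

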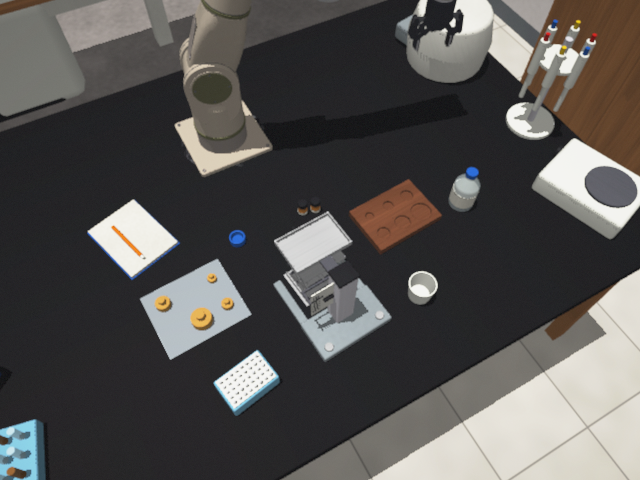

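View pics/b.png

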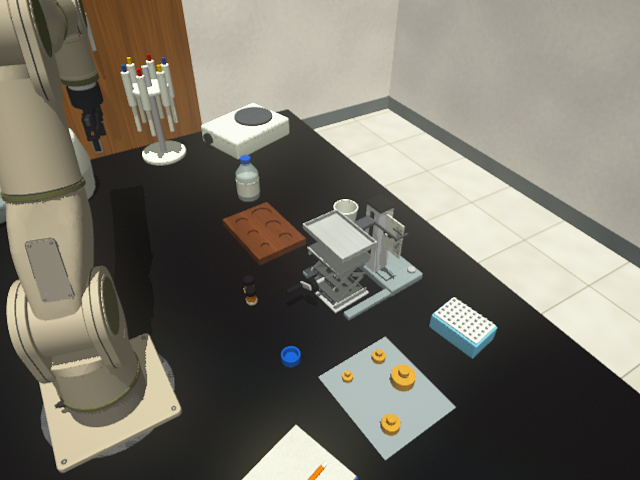

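```bash
cat > h.py <<'E'
from workcell import manip
import cv2,numpy as np
def K(c):
    d=manip.calibration(c);f=240/np.tan(np.radians(d['vfov']/2));return f,d['cx'],d['cy'],d['camera_from_world']
def proj(P,c,k=None):
    f,cx,cy,T=k or K(c);p=np.atleast_2d(P)@T[:3,:3].T+T[:3,3];return np.c_[f*p[:,0]/p[:,2]+cx,f*p[:,1]/p[:,2]+cy]
def unproj(uv,z,c,k=None):
    f,cx,cy,T=k or K(c);uv=np.atleast_2d(uv).astype(float);R=T[:3,:3]
    d=np.c_[(uv[:,0]-cx)/f,(uv[:,1]-cy)/f,np.ones(len(uv))]@R;o=-R.T@T[:3,3]
    s=(z-o[2])/d[:,2];return (o+d*s[:,None])[:,:2]
def rect(mask,z,c,k=None):
    cs,_=cv2.findContours(mask.astype(np.uint8),0,cv2.CHAIN_APPROX_NONE);ct=max(cs,key=cv2.contourArea)[:,0]
    w=unproj(ct,z,c,k)*1000;return cv2.minAreaRect(w.astype(np.float32))
E
python3 - <<'E'
from h import *
for c in('scene','side'):
    manip.camera(c)
    for n,z in dict(pan=.19,pad=.003,block=.022,tipbox=.059,w500=.02,w200=.02,w100a=.015,w50=.012,w20=.01,bottle=.07,vial1=.02,cap=.02,beaker=.06).items():
        for m in manip.masks_of(n,c)[:4]:
            r=m['region']
            if m['conf']<.3 or r.sum()<8: continue
            q=rect(r,z,c)
            print(c,n,round(m['conf'],2),np.round(m['centre'],1),'ctr',np.round(unproj(m['centre'],z,c)[0]*1000),'rect',np.round(q[0]),np.round(q[1]),round(q[2],1))
E
```

```text
scene pan 0.9 [313.1 244.8] ctr [575.   8.] rect [581.  11.] [135. 153.] 4.4
scene pan 0.46 [463.5 191.3] ctr [616. 407.] rect [612. 414.] [ 64. 148.] 35.6
scene pad 0.81 [188.2 306.5] ctr [ 485. -302.] rect [ 492. -287.] [193. 221.] 3.4
scene pad 0.49 [424.  289.4] ctr [731. 250.] rect [720. 245.] [74. 96.] 16.9
scene block 0.73 [393.8 215.9] ctr [510. 297.] rect [508. 300.] [163. 220.] 4.3
scene tipbox 0.66 [246.3 380.4] ctr [ 745. -254.] rect [ 748. -256.] [ 94. 128.] 10.7
scene w500 0.86 [201.6 316.1] ctr [ 534. -282.] rect [ 541. -286.] [60. 51.] 1.6
scene w500 0.7 [163.5 304.2] ctr [ 459. -353.] rect [ 457. -355.] [37. 45.] 70.3
scene w500 0.58 [210.4 280.5] ctr [ 453. -225.] rect [ 448. -221.] [20. 27.] 67.5
scene w200 0.86 [201.6 316.1] ctr [ 534. -282.] rect [ 541. -286.] [60. 51.] 1.6
scene w200 0.7 [163.5 304.2] ctr [ 459. -353.] rect [ 457. -355.] [37. 45.] 70.3
scene w200 0.58 [210.4 280.5] ctr [ 453. -225.] rect [ 448. -221.] [20. 27.] 67.5
scene w100a 0.53 [223.5 303.8] ctr [ 527. -221.] rect [ 530. -215.] [27. 34.] 66.1
scene w100a 0.31 [313.8 245.6] ctr [485.  59.] r
[... 2139 characters left out ...]
.3 378.2] ctr [ 536. -287.] rect [ 539. -283.] [64. 51.] 50.3
side w20 0.78 [389.1 423.1] ctr [ 450. -354.] rect [ 450. -355.] [43. 34.] 53.2
side w20 0.54 [348.4 374. ] ctr [ 445. -219.] rect [ 439. -221.] [30. 21.] 56.6
side bottle 0.55 [247.8 180.1] ctr [542. 479.] rect [549. 497.] [248.  68.] 66.0
side bottle 0.36 [289.9 353.4] ctr [ 344. -147.] rect [ 343. -153.] [45. 39.] 62.0
side vial1 0.51 [246.4 275.7] ctr [381. 154.] rect [378. 137.] [39. 25.] 65.4
side vial1 0.49 [250.8 297.4] ctr [359.  80.] rect [364.  90.] [61. 24.] 65.1
side cap 0.63 [289.9 353.3] ctr [ 361. -114.] rect [ 358. -121.] [55. 41.] 62.0
side beaker 0.71 [345.1 208.8] ctr [724. 217.] rect [736. 216.] [69. 93.] 11.2
```

```bash
python3 - <<'E'
from h import *
a=cv2.imread('pics/a.png')[200:360,260:400];b=cv2.imread('pics/b.png')[180:330,270:430]
cv2.imwrite('pics/c.png',np.hstack([cv2.resize(x,(400,400),interpolation=2) for x in(a,b)]))
E
```

```text
(no output)
```

View pics/c.png

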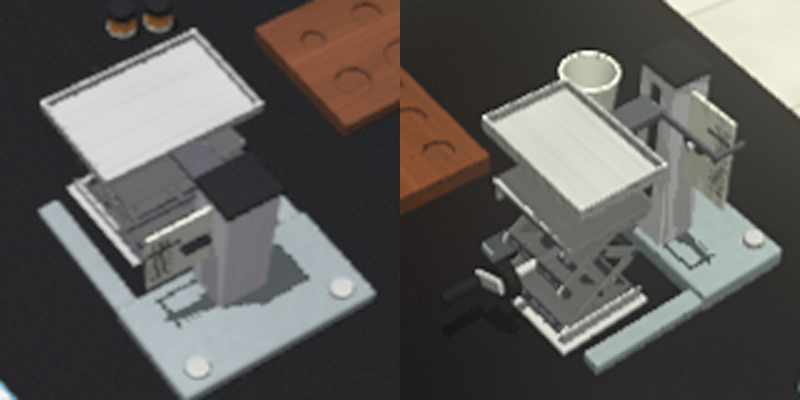

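```bash
cat >> h.py <<'E'
def tri(obs):
    # obs list of (uv,k)
    A=[];b=[]
    for (u,v),(f,cx,cy,T) in obs:
        for r,q in(((u-cx)/f,0),((v-cy)/f,1)):
            row=T[q]-r*T[2];A.append(row[:3]);b.append(-row[3])
    s=np.linalg.lstsq(np.array(A),np.array(b),rcond=None);return s[0]
E
python3 - <<'E'
from h import *
P=[(274.7,241.2),(328.3,212),(352,241.2),(296.8,272)];Q=[(302.8,225),(338,210.8),(376,241),(343.2,258.8)]
for p,c in((P,'scene'),(Q,'side')):
    w=unproj(p,.19,c);print(np.round(w*1000),w.mean(0)); print(cv2.minAreaRect((w*1000).astype(np.float32)))
C={}
for c in('scene','side'):
    manip.camera(c)
    for n in('marker','pointer','crank_handle','crank','jack','platform','balance'):
        for m in manip.masks_of(n,c)[:3]:
            y,x=np.where(m['region']);
            if len(x): print(c,n,round(m['conf'],2),np.round(m['centre'],1),x.min(),x.max(),y.min(),y.max(),len(x))
E
```

```text
[[524. -65.]
 [512.  84.]
 [609.  92.]
 [620. -57.]] [0.56607099 0.01327971]
((566.5473022460938, 13.233818054199219), (97.898193359375, 149.7188262939453), 4.744367599487305)
[[505.  74.]
 [605.  78.]
 [617. -60.]
 [522. -71.]] [0.56200451 0.00554585]
((562.5736083984375, 7.562904357910156), (99.79267883300781, 145.8817901611328), 6.528029441833496)
scene marker 0.36 [324.3 298. ] 324 332 295 300 33
scene pointer 0.7 [312.7 246.2] 274 351 213 304 2861
scene pointer 0.68 [188.3 306.4] 140 249 260 357 5207
scene pointer 0.54 [315.2 269.9] 299 344 252 287 388
scene jack 0.82 [308.5 279.2] 284 345 227 305 1049
scene jack 0.33 [234.8 240.7] 229 244 231 247 216
scene platform 0.66 [312.1 273.7] 299 343 252 286 331
scene balance 0.78 [329.  295.8] 273 389 213 360 8136
side pointer 0.7 [344.1 234.4] 303 405 210 261 2379
side pointer 0.47 [306.7 287.4] 286 318 277 293 262
side crank_handle 0.57 [306.4 288. ] 286 318 277 293 275
side crank 0.76 [308.4 285.4] 286 318 277 293 303
side crank 0.24 [335.8 261.8] 307 370 242 289 1079
side platform 0.94 [338.  262.4] 308 370 242 289 1011
side platform 0.17 [379.3 354.9] 372 384 349 363 165
side balance 0.78 [374.5 241.5] 302 421 194 318 6099
```

```bash
python3 -m jog '[{"grip":-1,"slide":[0,0,-5],"yaw":-0.15},{"grip":-1,"slide":[0,0,-5],"yaw":-0.15},{"grip":-1,"slide":[-3.3,-3.1,0],"yaw":0},{"grip":-1,"slide":[-3.3,-3.1,0],"yaw":0},{"grip":-1,"slide":[-3.3,-3.1,0],"yaw":0},{"grip":-1,"slide":[-3.3,-3.1,0],"yaw":0},{"grip":-1,"slide":[-3.3,-3.1,0],"yaw":0},{"grip":-1,"slide":[-3.3,-3.1,0],"yaw":0}]'
python3 -m jog '[{"grip":-1,"slide":[-3.3,-3.1,0],"yaw":0},{"grip":-1,"slide":[-3.3,-3.1,0],"yaw":0},{"grip":-1,"slide":[-0.7,-4.6,0],"yaw":0},{"grip":-1,"slide":[-0.7,-4.6,0],"yaw":0},{"grip":-1,"slide":[-0.7,-4.6,0],"yaw":0},{"grip":-1,"slide":[-0.7,-4.6,0],"yaw":0},{"grip":-1,"slide":[-0.7,-4.6,0],"yaw":0},{"grip":-1,"slide":[-0.7,-4.6,0],"yaw":0}]'
```

```text
clock: 3.1
position: [0.3841, 0.4092, 0.4042]
ee_rot: [0.0, 1.0, 0.0, 0.0]
ft_force: [0.6, 0.4, 0.8]
grip_width: 1.003
grasp_force: 0.0
clock: 3.9
position: [0.4906, 0.0707, 0.4042]
ee_rot: [0.0, 1.0, 0.0, 0.0]
ft_force: [0.5, 0.3, 0.2]
grip_width: 1.002
grasp_force: 0.0
```

```bash
python3 -m jog '[{"grip":-1,"slide":[-1,-4,0],"yaw":0},{"grip":-1,"slide":[-1,-4,0],"yaw":0},{"grip":-1,"slide":[-1,-4,0],"yaw":0},{"grip":-1,"slide":[0,0,0],"yaw":0}]'
cat > look.py <<'E'
import sys
from h import *
k=K('wrist');a=manip.camera('wrist');cv2.imwrite('pics/%s.png'%sys.argv[1],a);np.savez('pics/%s.npz'%sys.argv[1],T=k[3])
print(manip.get_obs()['position'])
for n in sys.argv[2:]:
    for m in manip.masks_of(n,'wrist')[:5]:
        y,x=np.where(m['region'])
        if m['conf']>.3 and len(x): print(n,round(m['conf'],2),np.round(m['centre'],1),x.min(),x.max(),y.min(),y.max(),len(x))
E
python3 look.py w1 marker pointer pan crank_handle
```

```text
clock: 4.3
position: [0.5207, -0.0536, 0.4042]
ee_rot: [0.005, 1.0, -0.001, 0.0]
ft_force: [0.1, 0.7, 0.5]
grip_width: 0.999
grasp_force: 0.0
[ 0.52066748 -0.05037333  0.40402857]
marker 0.6 [370.1 400.8] 359 385 388 406 142
pointer 0.58 [417.6 279.2] 307 533 199 434 31438
pointer 0.4 [267.4  22.3] 244 291 0 48 1897
pan 0.95 [418.6 277. ] 307 533 199 434 31307
crank_handle 0.68 [409.8 139.8] 372 425 90 164 1694
crank_handle 0.36 [416.9 200.9] 332 479 187 214 1738
```

View pics/w1.png

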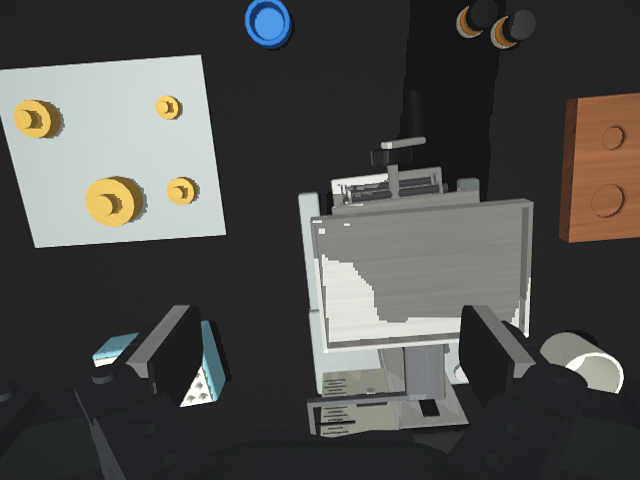

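```bash
python3 -m jog '[{"grip":-1,"slide":[0,-4.5,0],"yaw":0},{"grip":-1,"slide":[0,-4.5,0],"yaw":0},{"grip":-1,"slide":[0,-4.5,0],"yaw":0},{"grip":-1,"slide":[0,0,0],"yaw":0}]'
python3 look.py w2 marker pan crank_handle w100
python3 - <<'E'
from h import *
a=cv2.imread('pics/w1.png')[350:450,300:480];b=cv2.imread('pics/w2.png')[340:450,400:640]
k=K('wrist')
# pointer expected px
for n in('w1','w2'):
    kk=(k[0],k[1],k[2],np.load('pics/%s.npz'%n)['T'])
    print(n,proj([[.691,-.036,.184],[.691,-.036,.16],[.6,.085,.19],[.61,-.065,.19]],'',kk).round())
cv2.imwrite('pics/w12.png',np.vstack([cv2.resize(x,(540,300),interpolation=2) for x in(a,b)]))
E
```

```text
clock: 4.95
position: [0.5192, -0.1878, 0.4041]
ee_rot: [0.004, 1.0, -0.001, 0.0]
ft_force: [-0.8, 0.5, -0.6]
grip_width: 0.998
grasp_force: 0.0
[ 0.51999966 -0.18442575  0.40394161]
pan 0.69 [579.1 283.1] 477 639 206 413 20362
crank_handle 0.71 [550.6 143.7] 514 567 91 166 1844
w100 0.97 [167.6 119.8] 146 187 100 138 1300
w100 0.72 [296.1 107. ] 288 309 97 119 403
w100 0.61 [240.6 200. ] 213 265 177 227 2041
w1 [[357. 429.]
 [355. 409.]
 [526. 327.]
 [319. 341.]]
w2 [[526. 430.]
 [514. 410.]
 [712. 328.]
 [502. 342.]]
```

View pics/w12.png

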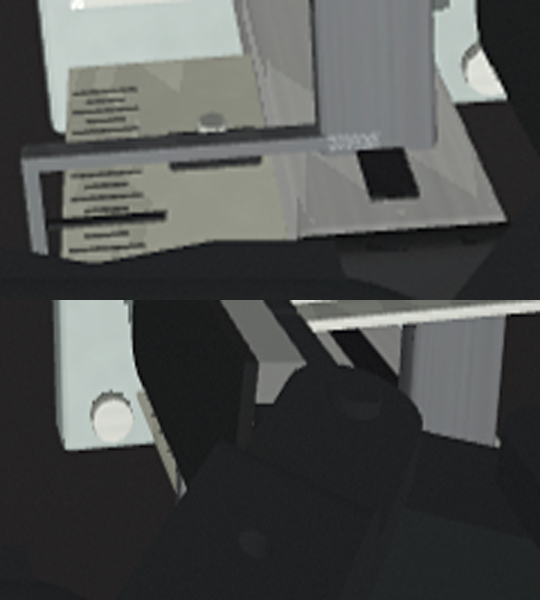

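```bash
python3 -m jog '[{"grip":0,"slide":[1,-2.45,3.35],"yaw":0},{"grip":0,"slide":[1,-2.45,3.35],"yaw":0},{"grip":0,"slide":[1,-2.45,3.35],"yaw":0},{"grip":0,"slide":[1,-2.45,3.35],"yaw":0},{"grip":0,"slide":[1,-2.45,3.35],"yaw":0},{"grip":0,"slide":[1,-2.45,3.35],"yaw":0},{"grip":0,"slide":[1,-2.45,3.35],"yaw":0},{"grip":0,"slide":[0,0,0],"yaw":0}]'
cat > wts.py <<'E'
# weight finder in wrist picture: yellow blobs -> knob/body ellipse, world positions
import sys
from h import *
def find(name=None):
    k=K('wrist');a=manip.camera('wrist')
    if name: cv2.imwrite('pics/%s.png'%name,a);np.savez('pics/%s.npz'%name,T=k[3])
    h=cv2.cvtColor(a,cv2.COLOR_BGR2HSV);m=((h[...,0]>12)&(h[...,0]<32)&(h[...,1]>110)&(h[...,2]>60)).astype(np.uint8)
    n,l,s,c=cv2.connectedComponentsWithStats(m)
    out=[]
    for i in range(1,n):
        if s[i,4]<150: continue
        out.append((l==i,s[i],c[i]))
    return k,a,out
if __name__=='__main__':
    k,a,o=find(sys.argv[1]);p=manip.get_obs()['position'];print('tcp',p.round(4),'ft',manip.get_obs()['ft_force'].round(2))
    base=float(sys.argv[2]) if len(sys.argv)>2 else .003
    W=dict(w500=(26,24,40),w200=(19,18,32),w100=(15,14,27),w50=(12,11,23))
    for m,s,c in o:
        ys,xs=np.where(m);best=None
        # fit: silhouette = hull of projected body bottom, body top circles and knob
        t=np.linspace(0,2*np.pi,40)
        for n,(r,hb,ht) in W.items():
            from scipy.optimize import least_squares
            cen=unproj(c,base+hb/1000*.6,'',k)[0]
            hull=cv2.convexHull(np.c_[xs,ys].astype(np.int32))
            def sil(q):
                P=[np.c_[q[0]+r/1000*np.cos(t),q[1]+r/1000*np.sin(t),0*t+base+z/1000] for z in(0,hb)]
                rk={'w500':11,'w200':9,'w100':7,'w50':6}[n]
                P.append(np.c_[q[0]+rk/1000*np.cos(t),q[1]+rk/1000*np.sin(t),0*t+base+ht/1000])
                return cv2.convexHull(proj(np.vstack(P),'',k).astype(np.float32))[:,0]
            def iou(q):
                H=sil(q);M=np.zeros(m.shape,np.uint8);cv2.fillConvexPoly(M,np.round(H*16).astype(np.int32),1,8,4)
                Hm=np.zeros(m.shape,np.uint8);cv2.fillConvexPoly(Hm,hull,1)
                return -(M&Hm).sum()/max(1,(M|Hm).sum())
            from scipy.optimize import minimize
            q=minimize(iou,cen,method='Nelder-Mead',options=dict(initial_simplex=[cen,cen+[.004,0],cen+[0,.004]],xatol=2e-4,fatol=1e-3))
            if best is None or q.fun<best[0]: best=(q.fun,n,q.x)
        d=best[2]-p[:2]
        print(best[1],'iou',round(-best[0],2),'world',best[2].round(4),'px',c.round(),'slide xy cm',round(-d[0]*100,2),round(d[1]*100,2))
E
python3 wts.py w3
```

```text
clock: 6.0
position: [0.4473, -0.3543, 0.1651]
ee_rot: [0.002, 1.0, 0.001, -0.003]
ft_force: [-0.9, 0.5, 0.4]
grip_width: 0.501
grasp_force: 0.0
tcp [ 0.4493 -0.3533  0.1673] ft [0.93 0.4  0.37]
w500 iou -0.0 world [ 0.3912 -0.241 ] px [576. 236.] slide xy cm 5.81 11.23
w500 iou -0.0 world [ 0.4015 -0.329 ] px [325. 257.] slide xy cm 4.78 2.43
w500 iou -0.0 world [ 0.467  -0.2148] px [574. 365.] slide xy cm -1.77 13.85
w500 iou -0.0 world [ 0.5102 -0.2894] px [404. 405.] slide xy cm -6.09 6.39wts.py:34: RuntimeWarning: overflow encountered in scalar negative
  return -(M&Hm).sum()/max(1,(M|Hm).sum())
```

View pics/w3.png

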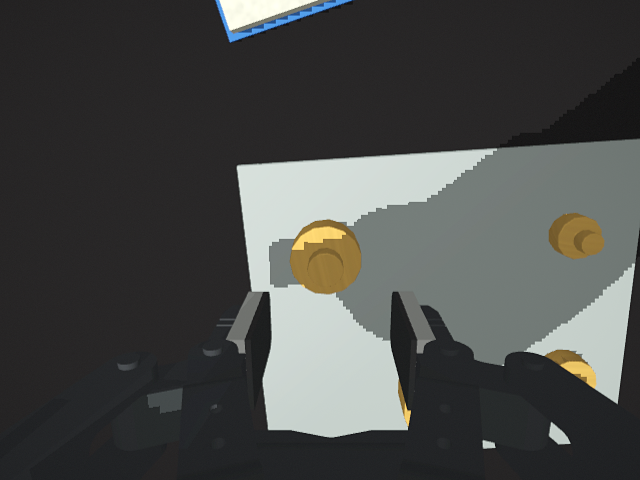

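```bash
sed -i 's/return -(M&Hm).sum()\/max(1,(M|Hm).sum())/return -float((M\&Hm).sum())\/max(1.,float((M|Hm).sum()))/' wts.py; python3 wts.py w4
```

```text
tcp [ 0.4508 -0.3528  0.1689] ft [-0.22  0.37  0.32]
w50 iou 0.9 world [ 0.4404 -0.2235] px [572. 231.] slide xy cm 1.03 12.93
w200 iou 0.93 world [ 0.4503 -0.358 ] px [324. 251.] slide xy cm 0.05 -0.52
w50 iou 0.55 world [ 0.5207 -0.2153] px [569. 361.] slide xy cm -6.99 13.74
w50 iou 0.2 world [ 0.544  -0.3113] px [402. 401.] slide xy cm -9.32 4.15
```

```bash
python3 -m jog '[{"grip":0,"slide":[0.1,-0.3,2.5],"yaw":0},{"grip":0,"slide":[0,0,2.5],"yaw":0},{"grip":0,"slide":[0,0,2.5],"yaw":0},{"grip":0,"slide":[0,0,0],"yaw":0},{"grip":0,"slide":[0,0,0],"yaw":0},{"grip":0,"slide":[0,0,0],"yaw":0}]' 40
python3 -m jog '[{"grip":1,"slide":[0,0,0],"yaw":0},{"grip":1,"slide":[0,0,0],"yaw":0},{"grip":1,"slide":[0,0,0],"yaw":0},{"grip":1,"slide":[0,0,0],"yaw":0},{"grip":1,"slide":[0,0,0],"yaw":0}]' 40
python3 look.py w5
```

```text
clock: 6.7
position: [0.4508, -0.3567, 0.0963]
ee_rot: [-0.0, 1.0, -0.0, 0.001]
ft_force: [0.3, -0.2, -0.4]
grip_width: 0.502
grasp_force: 0.0
clock: 7.2
position: [0.45, -0.3569, 0.0955]
ee_rot: [0.0, 1.0, -0.0, 0.001]
ft_force: [-1.5, 1.9, 7.7]
grip_width: 0.185
grasp_force: 38.9
[ 0.45004391 -0.35693457  0.0955388 ]
```

View pics/w5.png

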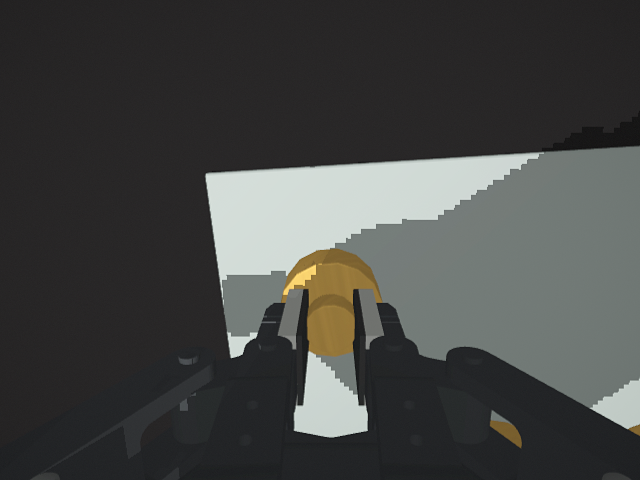

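```bash
python3 -m jog '[{"grip":1,"slide":[0,0,-2],"yaw":0},{"grip":1,"slide":[0,0,-4],"yaw":0},{"grip":1,"slide":[0,0,-4.5],"yaw":0},{"grip":1,"slide":[0,0,-4.5],"yaw":0},{"grip":1,"slide":[0,0,-4.5],"yaw":0},{"grip":1,"slide":[0,0,-4.9],"yaw":0},{"grip":1,"slide":[0,0,0],"yaw":0}]'
python3 -m jog '[{"grip":1,"slide":[-1.4,4.64,0],"yaw":0},{"grip":1,"slide":[-1.4,4.64,0],"yaw":0},{"grip":1,"slide":[-1.4,4.64,0],"yaw":0},{"grip":1,"slide":[-1.4,4.64,0],"yaw":0},{"grip":1,"slide":[-1.4,4.64,0],"yaw":0},{"grip":1,"slide":[-1.4,4.64,0],"yaw":0},{"grip":1,"slide":[-1.4,4.64,0],"yaw":0},{"grip":1,"slide":[0,0,0],"yaw":0}]'
python3 look.py w6 pan crank_handle
```

```text
clock: 7.95
position: [0.4503, -0.3585, 0.3451]
ee_rot: [0.001, 1.0, -0.002, 0.004]
ft_force: [0.4, -1.1, -1.2]
grip_width: 0.183
grasp_force: 39.4
clock: 8.75
position: [0.5485, -0.0239, 0.337]
ee_rot: [-0.005, 1.0, 0.001, -0.001]
ft_force: [0.4, -0.4, -1.9]
grip_width: 0.184
grasp_force: 39.5
[ 0.5478872  -0.02810815  0.33722477]
pan 0.66 [426.4 248. ] 244 539 174 435 37991
crank_handle 0.82 [385.3 113.7] 340 408 47 139 2587
```

View pics/w6.png

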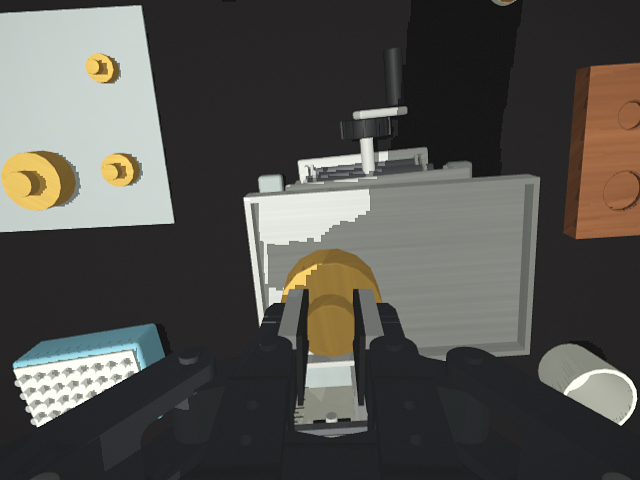

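```bash
python3 -m jog '[{"grip":1,"slide":[0,0,3],"yaw":0},{"grip":1,"slide":[0,0,2.5],"yaw":0},{"grip":1,"slide":[0,0,1],"yaw":0},{"grip":1,"slide":[0,0,0.6],"yaw":0},{"grip":1,"slide":[0,0,0.6],"yaw":0},{"grip":1,"slide":[0,0,0.6],"yaw":0},{"grip":1,"slide":[0,0,0],"yaw":0},{"grip":1,"slide":[0,0,0],"yaw":0}]'
python3 -m jog '[{"grip":0.2,"slide":[0,0,0],"yaw":0},{"grip":0.2,"slide":[0,0,0],"yaw":0},{"grip":0.2,"slide":[0,0,0],"yaw":0},{"grip":0.2,"slide":[0,0,0],"yaw":0},{"grip":0.2,"slide":[0,0,-4],"yaw":0},{"grip":0.2,"slide":[0,0,-4],"yaw":0},{"grip":0.2,"slide":[0,0,-4],"yaw":0},{"grip":0.2,"slide":[0,0,0],"yaw":0}]'
python3 look.py w7 marker
```

```text
clock: 9.7
position: [0.5479, -0.0321, 0.2559]
ee_rot: [0.0, 1.0, 0.0, 0.0]
ft_force: [-0.4, -1.1, -0.7]
grip_width: 0.181
grasp_force: 39.7
clock: 10.5
position: [0.5491, -0.0324, 0.381]
ee_rot: [0.001, 1.0, 0.001, 0.004]
ft_force: [0.4, -0.8, -0.6]
grip_width: 0.4
grasp_force: 0.0
[ 0.54847933 -0.03222799  0.37799986]
marker 0.61 [347.3 383.7] 328 362 372 393 565
```

```bash
python3 -m jog '[{"grip":-1,"slide":[2.5,-1,-4],"yaw":0},{"grip":-1,"slide":[0,-1,0],"yaw":0},{"grip":-1,"slide":[0,0,0],"yaw":0},{"grip":-1,"slide":[0,0,0],"yaw":0}]'
python3 look.py w8 marker; python3 -c "
import cv2
a=cv2.imread('pics/w8.png');cv2.imwrite('pics/w8c.png',cv2.resize(a[330:450,270:450],(540,360),interpolation=2))"
```

```text
clock: 11.0
position: [0.5225, -0.0516, 0.4139]
ee_rot: [0.0, 1.0, 0.0, -0.001]
ft_force: [-0.5, 0.5, -0.6]
grip_width: 0.997
grasp_force: 0.0
[ 0.5225536  -0.05128133  0.4138223 ]
marker 0.74 [365.7 390.6] 351 380 381 399 407
marker 0.64 [396.8 182.2] 329 472 91 205 5251
```

View pics/w8c.png

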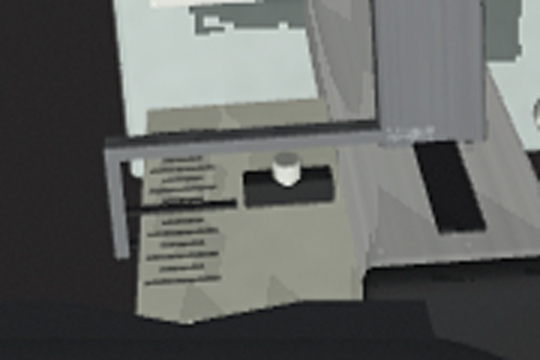

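```bash
python3 - <<'E'
from h import *
k=K('wrist');k=(k[0],k[1],k[2],np.load('pics/w8.npz')['T'])
c,s=np.cos(.083),np.sin(.083)
def B(x,y,z):return [.565+c*x-s*y,.010+s*x+c*y,z]
f=lambda *q:proj([np.array(B(*q))],'',k)[0].round(1)
print('ptr',f(.122,-.056,.164),'meas (349,397.7)')
print('dz10',f(.122,-.056,.174),'dx10',f(.132,-.056,.164))
a=cv2.imread('pics/w8.png').astype(int)
print(a[382:404,360].sum(1)//3, a[382:404,375].sum(1)//3, a[382:404,345].sum(1)//3)
for zc in(.156,.160,.164,.168):
  print(zc,'box rows front-bottom,front-top,back-top(full), at x=c-9..c+9, c=.122', [f(x,-.042,z)[1] for x,z in((.113,zc-.004),(.113,zc+.004),(.131,zc+.004))])
E
```

```text
ptr [351.  404.6] meas (349,397.7)
dz10 [351.5 412.2] dx10 [351.8 414.5]
[133 132 136 131  85  45  42  23  26  45  52  52  52  51  52  48  83 137
 149 147 147 146] [136 136 128  70  21  24  28  33  47  53  53  51  51  51  47  83 135 145
 145 145 144 145] [143 143 143 143 140 131 135 144 145 144 144 145 147 143 108  20  38  95
 149 143 142 142]
0.156 box rows front-bottom,front-top,back-top(full), at x=c-9..c+9, c=.122 [np.float64(385.9), np.float64(391.4), np.float64(409.3)]
0.16 box rows front-bottom,front-top,back-top(full), at x=c-9..c+9, c=.122 [np.float64(388.7), np.float64(394.3), np.float64(412.3)]
0.164 box rows front-bottom,front-top,back-top(full), at x=c-9..c+9, c=.122 [np.float64(391.4), np.float64(397.2), np.float64(415.4)]
0.168 box rows front-bottom,front-top,back-top(full), at x=c-9..c+9, c=.122 [np.float64(394.3), np.float64(400.2), np.float64(418.5)]
```

```bash
python3 -m jog '[{"grip":0.2,"slide":[1.17,-2.96,2.63],"yaw":0},{"grip":0.2,"slide":[1.17,-2.96,2.63],"yaw":0},{"grip":0.2,"slide":[1.17,-2.46,3.63],"yaw":0},{"grip":0.2,"slide":[1.17,-2.46,3.63],"yaw":0},{"grip":0.2,"slide":[1.17,-2.46,3.63],"yaw":0},{"grip":0.2,"slide":[1.17,-1.96,4.63],"yaw":0},{"grip":0.2,"slide":[1.17,-1.96,4.63],"yaw":0},{"grip":0.2,"slide":[0,0,0],"yaw":0}]'
python3 -m jog '[{"grip":0.2,"slide":[0,0,0],"yaw":0},{"grip":0.2,"slide":[0,0,0],"yaw":0}]';python3 wts.py w9
```

```text
clock: 11.9
position: [0.4366, -0.2237, 0.1585]
ee_rot: [0.002, 1.0, 0.0, -0.005]
ft_force: [-0.0, 0.3, 1.2]
grip_width: 0.402
grasp_force: 0.0
clock: 12.1
position: [0.4426, -0.2223, 0.1651]
ee_rot: [-0.0, 1.0, -0.0, 0.001]
ft_force: [-0.0, 0.1, 0.1]
grip_width: 0.402
grasp_force: 0.0
tcp [ 0.4427 -0.2222  0.1654] ft [-0.38  0.19  0.19]
w50 iou 0.9 world [ 0.4405 -0.2229] px [332. 243.] slide xy cm 0.22 -0.06
w100 iou 0.91 world [ 0.5274 -0.217 ] px [342. 383.] slide xy cm -8.47 0.52
```

```bash
python3 -m jog '[{"grip":0.2,"slide":[0.2,-0.1,2.5],"yaw":0},{"grip":0.2,"slide":[0,0,2.5],"yaw":0},{"grip":0.2,"slide":[0,0,2.5],"yaw":0},{"grip":0.2,"slide":[0,0,0],"yaw":0},{"grip":0.2,"slide":[0,0,0],"yaw":0},{"grip":1,"slide":[0,0,0],"yaw":0},{"grip":1,"slide":[0,0,0],"yaw":0},{"grip":1,"slide":[0,0,0],"yaw":0}]' 30
python3 -m jog '[{"grip":1,"slide":[0,0,0],"yaw":0},{"grip":1,"slide":[0,0,-3],"yaw":0},{"grip":1,"slide":[0,0,-4.6],"yaw":0},{"grip":1,"slide":[0,0,-4.6],"yaw":0},{"grip":1,"slide":[0,0,-4.6],"yaw":0},{"grip":1,"slide":[0,0,-4.6],"yaw":0},{"grip":1,"slide":[0,0,-4.6],"yaw":0},{"grip":1,"slide":[0,0,0],"yaw":0}]'
python3 -m jog '[{"grip":1,"slide":[-1.69,4.5,0],"yaw":0},{"grip":1,"slide":[-1.69,4.5,0],"yaw":0},{"grip":1,"slide":[-1.69,4.5,0],"yaw":0},{"grip":1,"slide":[-1.69,4.5,0],"yaw":0},{"grip":1,"slide":[-1.69,4.5,0],"yaw":0},{"grip":1,"slide":[-1.69,4.5,0],"yaw":0},{"grip":1,"slide":[0,0,0],"yaw":0},{"grip":1,"slide":[0,0,0],"yaw":0}]'
```

```text
clock: 12.95
position: [0.4405, -0.2241, 0.0907]
ee_rot: [0.0, 1.0, -0.0, 0.001]
ft_force: [-0.5, 0.7, 9.2]
grip_width: 0.119
grasp_force: 29.3
clock: 13.75
position: [0.4407, -0.2251, 0.3557]
ee_rot: [0.001, 1.0, -0.001, 0.005]
ft_force: [0.4, -0.5, -1.7]
grip_width: 0.113
grasp_force: 29.5
clock: 14.55
position: [0.5409, 0.047, 0.3491]
ee_rot: [-0.001, 1.0, -0.0, -0.0]
ft_force: [-0.4, -0.8, -0.9]
grip_width: 0.114
grasp_force: 29.5
```

```bash
python3 -m jog '[{"grip":1,"slide":[0,0,4],"yaw":0},{"grip":1,"slide":[0,0,3.5],"yaw":0},{"grip":1,"slide":[0,0,1.8],"yaw":0},{"grip":1,"slide":[0,0,0.6],"yaw":0},{"grip":1,"slide":[0,0,0.6],"yaw":0},{"grip":1,"slide":[0,0,0.1],"yaw":0},{"grip":1,"slide":[0,0,0],"yaw":0},{"grip":1,"slide":[0,0,0],"yaw":0}]'
python3 -m jog '[{"grip":0.3,"slide":[0,0,0],"yaw":0},{"grip":0.3,"slide":[0,0,0],"yaw":0},{"grip":0.3,"slide":[0,0,0],"yaw":0},{"grip":0.3,"slide":[0,0,0],"yaw":0},{"grip":0.3,"slide":[0,0,-4],"yaw":0},{"grip":0.3,"slide":[0,0,-4],"yaw":0},{"grip":0.3,"slide":[0,0,-4],"yaw":0},{"grip":0.3,"slide":[0,0,-4],"yaw":0}]'
python3 -m jog '[{"grip":-1,"slide":[0.9,-4.5,0],"yaw":0},{"grip":-1,"slide":[0.9,-4.8,0],"yaw":0},{"grip":-1,"slide":[0,0,0],"yaw":0},{"grip":-1,"slide":[0,0,0],"yaw":0},{"grip":-1,"slide":[0,0,0],"yaw":0}]'
python3 look.py w10
python3 -m jog '[{"grip":-1,"slide":[-4.6,0.2,0],"yaw":0},{"grip":-1,"slide":[-4.6,0.2,0],"yaw":0},{"grip":-1,"slide":[-4.6,0.2,0],"yaw":0},{"grip":-1,"slide":[-4.6,0.2,0],"yaw":0},{"grip":-1,"slide":[-4.6,0.2,0],"yaw":0},{"grip":-1,"slide":[0,0,0],"yaw":0},{"grip":-1,"slide":[0,0,0],"yaw":0},{"grip":-1,"slide":[0,0,0],"yaw":0}]'
python3 look.py w11 marker
python3 - <<'E'
from h import *
k=K('wrist')
for n in('w10','w11'):print(n,proj([[.688,-.036,.16]],'',(k[0],k[1],k[2],np.load('pics/%s.npz'%n)['T'])))
E
```

```text
clock: 15.35
position: [0.5414, 0.0459, 0.2441]
ee_rot: [0.0, 1.0, 0.0, 0.001]
ft_force: [-0.2, 0.4, 0.1]
grip_width: 0.11
grasp_force: 29.5
clock: 16.15
position: [0.5407, 0.0459, 0.4049]
ee_rot: [0.0, 1.0, 0.0, 0.0]
ft_force: [0.9, 1.0, -0.7]
grip_width: 0.355
grasp_force: 0.0
clock: 16.65
position: [0.523, -0.0459, 0.403]
ee_rot: [-0.0, 1.0, 0.0, -0.0]
ft_force: [-0.1, 0.6, -0.4]
grip_width: 1.0
grasp_force: 0.0
[ 0.52308032 -0.04558802  0.40291325]
clock: 17.5
position: [0.7525, -0.0368, 0.4037]
ee_rot: [0.0, 1.0, 0.0, 0.0]
ft_force: [0.0, -0.3, 0.7]
grip_width: 0.998
grasp_force: 0.0
[ 0.75211204 -0.036994    0.40477423]
marker 0.78 [353.3 116.5] 334 372 104 138 826
w10 [[343.82165554 405.29557725]]
w11 [[333.34312631 122.82749869]]
```

```bash
python3 - <<'E'
from h import *
a=cv2.imread('pics/w10.png')[350:440,270:430];b=cv2.imread('pics/w11.png')[70:160,270:430]
cv2.imwrite('pics/w1011.png',np.vstack([cv2.resize(x,(533,300),interpolation=2) for x in(a,b)]))
E
```

```text
(no output)
```

View pics/w1011.png

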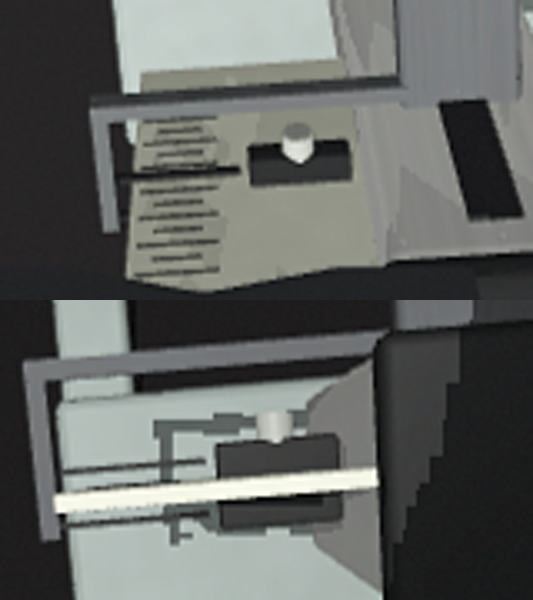

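```bash
python3 -m jog '[{"grip":-1,"slide":[4.9,-0.7,0],"yaw":0},{"grip":-1,"slide":[4.9,-0.7,0],"yaw":0},{"grip":-1,"slide":[4.9,-0.7,0],"yaw":0},{"grip":-1,"slide":[4.9,-0.7,0],"yaw":0},{"grip":-1,"slide":[4.9,-0.7,0],"yaw":0},{"grip":-1,"slide":[4.9,0,3],"yaw":0},{"grip":-1,"slide":[3,0,4],"yaw":0},{"grip":-1,"slide":[0,0,0],"yaw":0}]'
python3 -m jog '[{"grip":-1,"slide":[0,0,0],"yaw":0},{"grip":-1,"slide":[0,0,0],"yaw":0},{"grip":-1,"slide":[0,0,0],"yaw":0}]';
python3 look.py j1 crank_handle crank
python3 -m jog '[{"grip":-1,"slide":[0,4,0],"yaw":0},{"grip":-1,"slide":[0,4,0],"yaw":0},{"grip":-1,"slide":[0,4,0],"yaw":0},{"grip":-1,"slide":[0,0,0],"yaw":0},{"grip":-1,"slide":[0,0,0],"yaw":0},{"grip":-1,"slide":[0,0,0],"yaw":0},{"grip":-1,"slide":[0,0,0],"yaw":0}]'
python3 look.py j2 crank_handle crank
python3 - <<'E'
from h import *
a=cv2.imread('pics/j1.png')[40:340,160:560];b=cv2.imread('pics/j2.png')[40:340,100:500]
cv2.imwrite('pics/j12.png',np.vstack([cv2.convertScaleAbs(x,alpha=1.6,beta=20) for x in (a,b)]))
E
```

```text
clock: 18.4
position: [0.4292, -0.0713, 0.3308]
ee_rot: [-0.0, 1.0, 0.002, -0.005]
ft_force: [-0.3, 0.4, -0.6]
grip_width: 0.998
grasp_force: 0.0
clock: 18.7
position: [0.4383, -0.0716, 0.339]
ee_rot: [0.0, 1.0, 0.0, 0.002]
ft_force: [0.4, -0.6, 0.1]
grip_width: 1.0
grasp_force: 0.0
[ 0.43822019 -0.07166364  0.33861122]
crank_handle 0.59 [439.1 248.4] 397 456 189 275 2274
crank 0.63 [437.9 249.5] 396 457 189 276 2414
clock: 19.55
position: [0.4374, 0.0472, 0.3373]
ee_rot: [0.002, 1.0, -0.0, 0.0]
ft_force: [0.3, 0.1, -0.3]
grip_width: 0.998
grasp_force: 0.0
[0.43732301 0.04731103 0.33733376]
crank_handle 0.95 [296.1 251.2] 255 316 192 280 2353
crank 0.63 [295.5 252.6] 255 314 192 279 2204
```

View pics/j12.png

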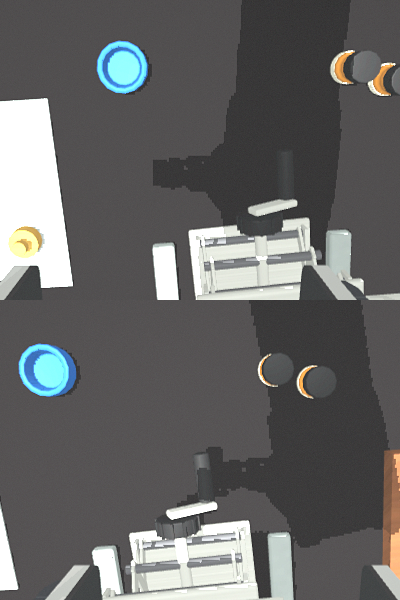

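```bash
python3 - <<'E'
from h import *
k=K('wrist');k1,k2=[(k[0],k[1],k[2],np.load('pics/%s.npz'%n)['T']) for n in('j1','j2')]
for n,a,b in(('free',(446,193),(302,196)),('armend',(446.5,236),(307,240)),('mid',(446,214.5),(304.5,217.5)),('armL',(412,252),(270,255)),('armR',(456,246),(314,248)),('jackbaseL',(350,273),(231,266)),('jackbaseR',(471,260),(348,261))):
    p=tri([(a,k1),(b,k2)]);print(n,(p*1000).round(1),(proj([p],'',k1)-a).round(1),(proj([p],'',k2)-b).round(1))
for c in('side',):
    manip.camera(c)
    for m in manip.masks_of('crank_handle',c)[:1]:
        ys,xs=np.where(m['region']);print(m['conf'],xs.min(),xs.max(),ys.min(),ys.max())
    print(proj([[.43,.02,.08]],c))
E
```

```text
free [431.3  22.3  55. ] [[0. 0.]] [[-0. -0.]]
armend [468.9  25.7  53.9] [[0.  0.5]] [[-0.  -0.5]]
mid [449.8  24.   53.8] [[0. 0.]] [[-0. -0.]]
armL [479.6  -4.9  63.4] [[-0.  -0.1]] [[0.  0.1]]
armR [474.4  31.9  62.2] [[-0.  -0.5]] [[0.  0.5]]
jackbaseL [515.1 -53.5   3.5] [[ 0.4 -5. ]] [[-0.4  5. ]]
jackbaseR [502.9  62.3  12.8] [[ 0.  -0.9]] [[-0.   0.9]]
0.81 288 318 278 292
[[287.45411182 284.46606895]]
```

```bash
python3 - <<'E'
from h import *
p=.1;c,s=np.cos(p),np.sin(p)
J=lambda x,y,z:[.5637+c*x-s*y,.0102+s*x+c*y,z]
for h in(.1305,.1385):
    print(h,proj([J(x,y,z) for x,y in((-.05,.06),(-.05,-.06),(.05,-.06)) for z in(h,h-.006)],'side').round(1).tolist())
a=cv2.imread('pics/b.png')[200:310,280:400];cv2.imwrite('pics/p.png',cv2.resize(a,None,fx=6,fy=5.4,interpolation=cv2.INTER_CUBIC))
print(proj([[.4498,.024,.0538],[.4503,-.0016,.065]],'side').round(1))
E
```

```text
0.1305 [[306.4, 246.0], [306.4, 247.9], [337.7, 274.3], [337.6, 276.2], [370.9, 256.3], [370.7, 258.1]]
0.1385 [[306.3, 243.5], [306.3, 245.4], [337.8, 271.7], [337.7, 273.6], [371.2, 253.7], [371.0, 255.6]]
[[294.3 288. ]
 [299.7 291.4]]
```

View pics/p.png

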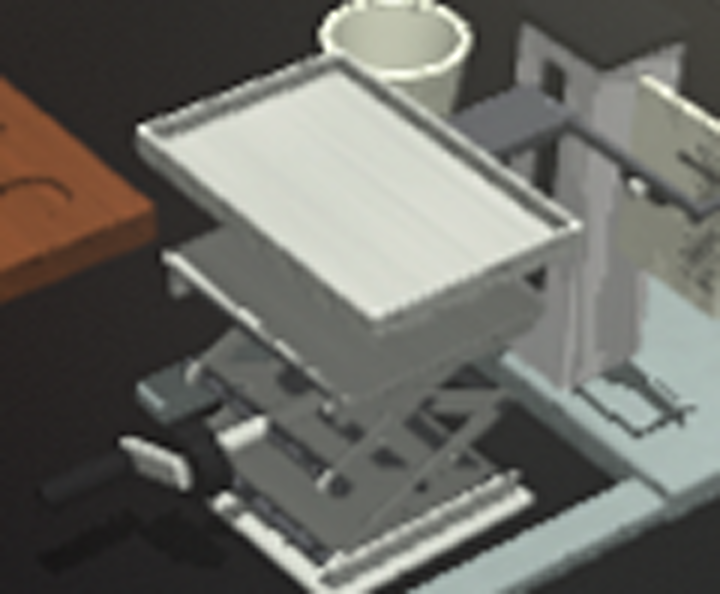

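```bash
python3 -m jog '[{"grip":-0.4,"slide":[-0.2,-0.38,3.8],"yaw":0},{"grip":-0.4,"slide":[-0.2,-0.38,3.8],"yaw":0},{"grip":-0.4,"slide":[-0.2,-0.38,3.8],"yaw":0},{"grip":-0.4,"slide":[-0.2,-0.38,3.8],"yaw":0},{"grip":-0.4,"slide":[-0.2,-0.38,2],"yaw":-0.1},{"grip":-0.4,"slide":[0,-0.4,0],"yaw":0},{"grip":-0.4,"slide":[0,0,0],"yaw":0},{"grip":-0.4,"slide":[0,0,0],"yaw":0}]' 25
python3 look.py k1 crank_handle
python3 - <<'E'
from h import *
print(proj([[.4498,.024,.0538],[.4313,.0223,.055]],'wrist').round(0))
a=cv2.imread('pics/k1.png');cv2.imwrite('pics/k1b.png',cv2.convertScaleAbs(a,alpha=1.8,beta=20))
E
```

```text
clock: 20.6
position: [0.4483, 0.0255, 0.1667]
ee_rot: [-0.048, 0.999, 0.0, 0.001]
ft_force: [-0.3, 0.4, -0.4]
grip_width: 0.699
grasp_force: 0.0
[0.44831253 0.02566613 0.16667777]
crank_handle 0.66 [301.8 336.6] 234 348 228 397 8185
[[329. 277.]
 [329. 238.]]
```

View pics/k1b.png

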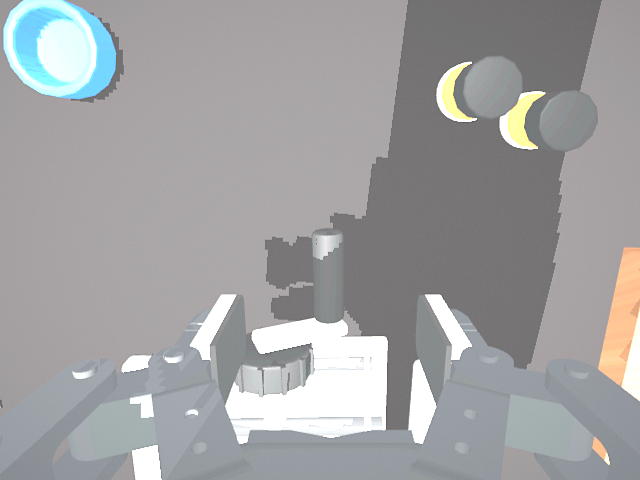

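```bash
python3 -m jog '[{"grip":-0.2,"slide":[0,0,3],"yaw":0},{"grip":0,"slide":[0,0,2.9],"yaw":0},{"grip":0,"slide":[0,0,0],"yaw":0},{"grip":0,"slide":[0,0,0],"yaw":0},{"grip":1,"slide":[0,0,0],"yaw":0},{"grip":1,"slide":[0,0,0],"yaw":0},{"grip":1,"slide":[0,0,0],"yaw":0},{"grip":1,"slide":[0,0,0],"yaw":0}]' 25
python3 - <<'E'
import numpy as np
th=4.30;R=2.8
f=lambda t:np.array([-R*np.sin(t),-R*np.cos(t)-.0637*t])
ts=np.linspace(4.30,21.6,57)
d=np.diff([f(t) for t in ts],axis=0)
for i in range(0,56,8):print(' | '.join('%.2f,%.2f'%tuple(x) for x in d[i:i+8]))
E
```

```text
clock: 21.5
position: [0.4485, 0.0251, 0.1071]
ee_rot: [-0.049, 0.999, 0.0, 0.001]
ft_force: [1.9, -2.5, 3.9]
grip_width: 0.151
grasp_force: 24.5
0.22,-0.85 | -0.04,-0.88 | -0.30,-0.83 | -0.53,-0.70 | -0.71,-0.50 | -0.83,-0.26 | -0.86,0.00 | -0.81,0.26
-0.69,0.50 | -0.50,0.68 | -0.26,0.80 | -0.00,0.84 | 0.26,0.80 | 0.50,0.68 | 0.69,0.50 | 0.81,0.26
0.86,0.00 | 0.83,-0.26 | 0.72,-0.50 | 0.54,-0.69 | 0.31,-0.83 | 0.05,-0.88 | -0.22,-0.85 | -0.46,-0.75
-0.66,-0.57 | -0.80,-0.35 | -0.86,-0.09 | -0.84,0.18 | -0.74,0.42 | -0.57,0.63 | -0.35,0.77 | -0.09,0.84
0.17,0.82 | 0.42,0.73 | 0.63,0.57 | 0.78,0.35 | 0.85,0.09 | 0.85,-0.17 | 0.76,-0.42 | 0.60,-0.63
0.39,-0.79 | 0.14,-0.87 | -0.13,-0.87 | -0.38,-0.79 | -0.60,-0.64 | -0.76,-0.43 | -0.85,-0.18 | -0.85,0.09
-0.78,0.34 | -0.63,0.56 | -0.43,0.73 | -0.18,0.82 | 0.08,0.84 | 0.34,0.77 | 0.57,0.63 | 0.74,0.43
```

```bash
python3 -m jog '[{"grip":1,"slide":[0,0.22,-0.85],"yaw":0},{"grip":1,"slide":[0,-0.04,-0.88],"yaw":0},{"grip":1,"slide":[0,-0.3,-0.83],"yaw":0},{"grip":1,"slide":[0,-0.53,-0.7],"yaw":0},{"grip":1,"slide":[0,-0.71,-0.5],"yaw":0},{"grip":1,"slide":[0,-0.83,-0.26],"yaw":0},{"grip":1,"slide":[0,-0.86,0],"yaw":0},{"grip":1,"slide":[0,-0.81,0.26],"yaw":0}]'
python3 -m jog '[{"grip":1,"slide":[0,-0.69,0.5],"yaw":0},{"grip":1,"slide":[0,-0.5,0.68],"yaw":0},{"grip":1,"slide":[0,-0.26,0.8],"yaw":0},{"grip":1,"slide":[0,0,0.84],"yaw":0},{"grip":1,"slide":[0,0.26,0.8],"yaw":0},{"grip":1,"slide":[0,0.5,0.68],"yaw":0},{"grip":1,"slide":[0,0.69,0.5],"yaw":0},{"grip":1,"slide":[0,0.81,0.26],"yaw":0}]'
```

```text
clock: 22.3
position: [0.4523, -0.013, 0.1446]
ee_rot: [-0.05, 0.999, 0.0, 0.001]
ft_force: [4.4, 1.7, 4.5]
grip_width: 0.154
grasp_force: 25.4
clock: 23.1
position: [0.4518, -0.0054, 0.0933]
ee_rot: [-0.049, 0.999, -0.0, 0.001]
ft_force: [6.9, -1.7, 6.3]
grip_width: 0.154
grasp_force: 25.4
```

```bash
python3 -m jog '[{"grip":1,"slide":[0,0.86,0],"yaw":0},{"grip":1,"slide":[0,0.83,-0.26],"yaw":0},{"grip":1,"slide":[0,0.72,-0.5],"yaw":0},{"grip":1,"slide":[0,0.54,-0.69],"yaw":0},{"grip":1,"slide":[0,0.31,-0.83],"yaw":0},{"grip":1,"slide":[0,0.05,-0.88],"yaw":0},{"grip":1,"slide":[0,-0.22,-0.85],"yaw":0},{"grip":1,"slide":[0,-0.46,-0.75],"yaw":0}]'
python3 -m jog '[{"grip":1,"slide":[0,-0.66,-0.57],"yaw":0},{"grip":1,"slide":[0,-0.8,-0.35],"yaw":0},{"grip":1,"slide":[0,-0.86,-0.09],"yaw":0},{"grip":1,"slide":[0,-0.84,0.18],"yaw":0},{"grip":1,"slide":[0,-0.74,0.42],"yaw":0},{"grip":1,"slide":[0,-0.57,0.63],"yaw":0},{"grip":1,"slide":[0,-0.35,0.77],"yaw":0},{"grip":1,"slide":[0,-0.09,0.84],"yaw":0}]'
python3 -m jog '[{"grip":1,"slide":[0,0.17,0.82],"yaw":0},{"grip":1,"slide":[0,0.42,0.73],"yaw":0},{"grip":1,"slide":[0,0.63,0.57],"yaw":0},{"grip":1,"slide":[0,0.78,0.35],"yaw":0},{"grip":1,"slide":[0,0.85,0.09],"yaw":0},{"grip":1,"slide":[0,0.85,-0.17],"yaw":0},{"grip":1,"slide":[0,0.76,-0.42],"yaw":0},{"grip":1,"slide":[0,0.6,-0.63],"yaw":0}]'
```

```text
clock: 23.9
position: [0.4487, 0.0209, 0.1409]
ee_rot: [-0.05, 0.999, -0.0, 0.001]
ft_force: [8.3, 1.1, -3.8]
grip_width: 0.152
grasp_force: 24.8
clock: 24.7
position: [0.454, -0.0285, 0.1226]
ee_rot: [-0.049, 0.999, -0.0, 0.002]
ft_force: [8.1, 2.0, 3.0]
grip_width: 0.149
grasp_force: 25.2
clock: 25.5
position: [0.4487, 0.0217, 0.1092]
ee_rot: [-0.049, 0.999, -0.001, 0.001]
ft_force: [8.3, -4.5, 0.2]
grip_width: 0.156
grasp_force: 24.9
```

```bash
python3 -m jog '[{"grip":1,"slide":[0,0.39,-0.79],"yaw":0},{"grip":1,"slide":[0,0.14,-0.87],"yaw":0},{"grip":1,"slide":[0,-0.13,-0.87],"yaw":0},{"grip":1,"slide":[0,-0.38,-0.79],"yaw":0},{"grip":1,"slide":[0,-0.6,-0.64],"yaw":0},{"grip":1,"slide":[0,-0.76,-0.43],"yaw":0},{"grip":1,"slide":[0,-0.85,-0.18],"yaw":0},{"grip":1,"slide":[0,-0.85,0.09],"yaw":0}]'
python3 -m jog '[{"grip":1,"slide":[0,-0.78,0.34],"yaw":0},{"grip":1,"slide":[0,-0.63,0.56],"yaw":0},{"grip":1,"slide":[0,-0.43,0.73],"yaw":0},{"grip":1,"slide":[0,-0.18,0.82],"yaw":0},{"grip":1,"slide":[0,0.08,0.84],"yaw":0},{"grip":1,"slide":[0,0.34,0.77],"yaw":0},{"grip":1,"slide":[0,0,0],"yaw":0},{"grip":1,"slide":[0,0,0],"yaw":0}]'
python3 look.py m1
```

```text
clock: 26.3
position: [0.4517, -0.0075, 0.1543]
ee_rot: [-0.05, 0.999, 0.0, 0.001]
ft_force: [6.2, 2.3, 4.6]
grip_width: 0.155
grasp_force: 25.6
clock: 27.1
position: [0.4535, -0.0234, 0.1132]
ee_rot: [-0.05, 0.999, -0.0, 0.001]
ft_force: [9.0, 1.7, -0.5]
grip_width: 0.153
grasp_force: 24.9
[ 0.45353198 -0.02343781  0.11328319]
```

```bash
python3 -m jog '[{"grip":1,"slide":[0,0.57,0.63],"yaw":0},{"grip":1,"slide":[0,0.74,0.43],"yaw":0},{"grip":1,"slide":[0,0,0],"yaw":0},{"grip":1,"slide":[0,0,0],"yaw":0},{"grip":1,"slide":[0,0,0],"yaw":0},{"grip":0,"slide":[0,0,0],"yaw":0},{"grip":0,"slide":[0,0,0],"yaw":0},{"grip":0,"slide":[0,0,0],"yaw":0}]'
python3 -m jog '[{"grip":0,"slide":[0,0,0],"yaw":0},{"grip":0,"slide":[0,0,-2],"yaw":0},{"grip":0,"slide":[0,0,-4.5],"yaw":0},{"grip":0,"slide":[0,0,-4.5],"yaw":0},{"grip":0,"slide":[0,0,-4.5],"yaw":0},{"grip":0,"slide":[0,0,-4.5],"yaw":0},{"grip":0,"slide":[0,0,-4.5],"yaw":0},{"grip":-1,"slide":[0,0,-4.5],"yaw":0.1}]'
python3 -m jog '[{"grip":-1,"slide":[-3.5,-1.5,0],"yaw":0},{"grip":-1,"slide":[-3.5,-1.5,0],"yaw":0},{"grip":-1,"slide":[0,0,0],"yaw":0},{"grip":-1,"slide":[0,0,0],"yaw":0},{"grip":-1,"slide":[0,0,0],"yaw":0},{"grip":-1,"slide":[0,0,0],"yaw":0}]'
python3 look.py n1 marker
```

```text
clock: 27.95
position: [0.4502, -0.0109, 0.1021]
ee_rot: [-0.049, 0.999, -0.0, -0.001]
ft_force: [0.8, 0.8, -0.4]
grip_width: 0.504
grasp_force: 0.0
clock: 28.75
position: [0.4504, -0.0107, 0.3945]
ee_rot: [0.001, 1.0, 0.0, -0.0]
ft_force: [1.4, 0.2, 0.4]
grip_width: 0.65
grasp_force: 0.0
clock: 29.35
position: [0.5204, -0.0402, 0.393]
ee_rot: [0.0, 1.0, 0.0, 0.0]
ft_force: [-0.1, -0.7, 0.4]
grip_width: 1.005
grasp_force: 0.0
[ 0.52047107 -0.04026569  0.39305812]
marker 0.65 [352.3 406.1] 338 369 397 416 473
```

```bash
python3 - <<'E'
from h import *
# marker left edge col / rows ; pointer rows left of it
for n,(cl,r0) in dict(w8=(351,380),w10=(344,385),n1=(338,392)).items():
    g=cv2.cvtColor(cv2.imread('pics/%s.png'%n),6).astype(float)
    for c in(cl-8,cl-5,cl+5,cl+9,cl+22,cl+26): print(n,c,g[r0:r0+26,c].astype(int).tolist())
E
```

```text
w8 343 [131, 140, 147, 146, 143, 134, 134, 134, 134, 134, 134, 136, 136, 137, 138, 142, 127, 16, 34, 84, 135, 148, 145, 145, 146, 148]
w8 346 [131, 140, 146, 146, 145, 146, 147, 148, 147, 147, 147, 147, 147, 147, 150, 146, 108, 21, 38, 98, 151, 147, 146, 146, 146, 146]
w8 356 [131, 138, 137, 138, 138, 135, 99, 17, 24, 24, 27, 39, 51, 51, 51, 53, 51, 49, 69, 122, 151, 148, 148, 147, 147, 147]
w8 360 [133, 137, 136, 135, 139, 134, 87, 45, 43, 24, 27, 45, 53, 52, 52, 51, 52, 48, 85, 140, 152, 150, 150, 149, 150, 149]
w8 373 [138, 138, 138, 140, 135, 100, 19, 25, 26, 32, 44, 52, 52, 52, 53, 51, 49, 84, 139, 150, 148, 147, 147, 147, 147, 147]
w8 377 [138, 137, 139, 142, 133, 72, 20, 26, 28, 33, 48, 54, 52, 52, 52, 51, 47, 98, 153, 148, 147, 147, 148, 148, 148, 149]
w10 336 [149, 146, 146, 146, 146, 143, 135, 134, 135, 134, 134, 134, 135, 140, 128, 16, 32, 67, 114, 139, 142, 148, 147, 147, 146, 145]
w10 339 [147, 146, 145, 146, 146, 146, 146, 146, 146, 147, 147, 147, 148, 143, 107, 17, 33, 85, 137, 149, 147, 146, 145, 145, 146, 146]
w10 349 [136, 136, 136, 136, 137, 137, 140, 126, 42, 20, 
[... 514 characters left out ...]
 134, 135, 135, 135, 136, 140, 128, 42, 27, 54, 109, 153, 149, 147]
n1 333 [130, 130, 131, 140, 146, 146, 146, 146, 146, 146, 147, 147, 147, 148, 147, 147, 147, 151, 137, 14, 29, 71, 123, 151, 148, 146]
n1 343 [128, 128, 132, 138, 137, 137, 136, 138, 138, 141, 127, 15, 22, 25, 25, 30, 42, 53, 53, 53, 52, 53, 49, 57, 110, 151]
n1 347 [127, 128, 134, 138, 138, 137, 137, 137, 137, 130, 94, 16, 17, 19, 21, 30, 48, 54, 52, 53, 51, 52, 49, 70, 124, 152]
n1 360 [128, 134, 138, 138, 138, 137, 137, 137, 140, 128, 18, 23, 24, 26, 31, 46, 52, 51, 52, 51, 52, 48, 70, 122, 151, 148]
n1 364 [129, 137, 139, 139, 137, 138, 138, 140, 135, 99, 20, 25, 28, 26, 35, 50, 54, 51, 51, 51, 52, 48, 84, 137, 149, 147]
```

```bash
python3 -m jog '[{"grip":-1,"slide":[1.25,4.25,0.4],"yaw":0},{"grip":-1,"slide":[1.25,4.25,0.4],"yaw":0},{"grip":-1,"slide":[1.25,4.25,0.4],"yaw":0},{"grip":-1,"slide":[1.25,4.25,0.4],"yaw":0},{"grip":-1,"slide":[1.25,4.25,0.4],"yaw":0},{"grip":-1,"slide":[1.25,4.25,0.4],"yaw":0},{"grip":-1,"slide":[1.25,4.25,0.4],"yaw":0},{"grip":-1,"slide":[1.25,4.25,0.4],"yaw":0}]'
python3 -m jog '[{"grip":-1,"slide":[0,0,0],"yaw":0},{"grip":-1,"slide":[0,0,0],"yaw":0},{"grip":-1,"slide":[0,0,0],"yaw":0},{"grip":-1,"slide":[0,0,0],"yaw":0}]'
python3 look.py bl
cat > block.py <<'E'
import sys
from h import *
from scipy.optimize import minimize
n=sys.argv[1];k=K('wrist');k=(k[0],k[1],k[2],np.load('pics/%s.npz'%n)['T']);a=cv2.imread('pics/%s.png'%n)
h=cv2.cvtColor(a,cv2.COLOR_BGR2HSV);m=((h[...,0]<12)&(h[...,1]>90)&(h[...,2]>25)).astype(np.uint8)
m=cv2.morphologyEx(m,3,np.ones((9,9)));N,l,s,c=cv2.connectedComponentsWithStats(m);i=1+s[1:,4].argmax();print('blob',s[i])
hull=cv2.convexHull(np.argwhere(l==i)[:,::-1].astype(np.int32));Hm=np.zeros(m.shape,np.uint8);cv2.fillConvexPoly(Hm,hull,1)
def pts(q,xyz):
    c,s=np.cos(q[2]*10),np.sin(q[2]*10);x=np.atleast_2d(xyz);return np.c_[q[0]+c*x[:,0]-s*x[:,1],q[1]+s*x[:,0]+c*x[:,1],x[:,2]]
C=[[sx*.075,sy*.105,z] for sx in(-1,1) for sy in(-1,1) for z in(0,.022)]
def f(q):
    H=cv2.convexHull(proj(pts(q,C),'',k).astype(np.float32))[:,0];M=np.zeros(m.shape,np.uint8);cv2.fillConvexPoly(M,np.round(H*16).astype(np.int32),1,8,4)
    return -float((M&Hm).sum())/float((M|Hm).sum())
q0=np.array([.503,.297,.007]);q=minimize(f,q0,method='Nelder-Mead',options=dict(initial_simplex=[q0,q0+[.006,0,0],q0+[0,.006,0],q0+[0,0,.003]],xatol=1e-4,fatol=1e-4))
q=q.x;print('pose',q[:2].round(4),'yaw',round(q[2]*10,4),'iou',round(-f(q),3))
R=dict(w500=(33,65,57),w200=(33,0,43),w100=(33,-65,35),w100b=(-33,65,35),w50=(-33,0,29),w20=(-33,-65,23))
v=a.copy()
for nm,(x,y,d) in R.items():
    print(nm,pts(q,[x/1000,y/1000,.016])[0].round(4))
    t=np.linspace(0,6.28,80);P=np.c_[x/1000+d/2000*np.cos(t),y/1000+d/2000*np.sin(t),0*t+.022]
    for u in proj(pts(q,P),'',k).round().astype(int): cv2.circle(v,tuple(int(z) for z in u),0,(0,255,0),-1)
x0,y0,w,hh=s[i,:4];v=v[max(0,y0-15):y0+hh+15,max(0,x0-15):x0+w+15];print(v.shape);cv2.imwrite('pics/%s_v.png'%n,cv2.resize(v,None,fx=2,fy=2,interpolation=0))
E
python3 block.py bl
```

```text
clock: 30.25
position: [0.4202, 0.3012, 0.3611]
ee_rot: [0.0, 1.0, 0.0, 0.0]
ft_force: [0.8, -1.0, 1.0]
grip_width: 0.998
grasp_force: 0.0
clock: 30.65
position: [0.422, 0.2983, 0.3612]
ee_rot: [0.002, 1.0, 0.0, 0.0]
ft_force: [-0.8, 0.5, 0.4]
grip_width: 0.993
grasp_force: 0.0
[0.42192853 0.29844226 0.36109643]
blob [ 223  186  218  114 7649]
pose [0.5025 0.3022] yaw 0.0735 iou 0.432
w500 [0.5307 0.3694 0.016 ]
w200 [0.5354 0.3046 0.016 ]
w100 [0.5402 0.2398 0.016 ]
w100b [0.4648 0.3646 0.016 ]
w50 [0.4696 0.2998 0.016 ]
w20 [0.4744 0.2349 0.016 ]
(144, 248, 3)
```

```bash
python3 - <<'E'
from h import *
o=manip.masks_of('block','wrist')[0];r=o['region'];np.save('pics/blm.npy',r);ys,xs=np.where(r);print(o['conf'],xs.min(),xs.max(),ys.min(),ys.max(),r.sum())
h=cv2.cvtColor(cv2.imread('pics/bl.png'),cv2.COLOR_BGR2HSV);print(np.percentile(h[r],[5,50,95],axis=0))
E
sed -i 's/^m=cv2.morph.*$/m=np.load("pics\/"+n+"m.npy").astype(np.uint8);N,l,s,c=cv2.connectedComponentsWithStats(m);i=1+s[1:,4].argmax();print("blob",s[i])/' block.py
python3 block.py bl
```

```text
0.94 222 441 187 345 30327
[[ 11. 111. 151.]
 [ 13. 116. 246.]
 [ 14. 124. 255.]]
blob [  222   187   220   159 30327]
pose [0.5027 0.3017] yaw 0.0752 iou 0.993
w500 [0.5308 0.369  0.016 ]
w200 [0.5357 0.3042 0.016 ]
w100 [0.5405 0.2394 0.016 ]
w100b [0.465  0.3641 0.016 ]
w50 [0.4698 0.2993 0.016 ]
w20 [0.4747 0.2344 0.016 ]
(189, 250, 3)
```

```bash
cat >> block.py <<'E'
g=cv2.GaussianBlur(cv2.cvtColor(a,6),(3,3),0).astype(np.float32);G=np.hypot(cv2.Sobel(g,5,1,0),cv2.Sobel(g,5,0,1))
t=np.linspace(0,6.28,160)
def sc(o,nm):
    x,y,d=R[nm];P=np.c_[x/1000+d/2000*np.cos(t),y/1000+d/2000*np.sin(t),0*t+.022]
    u=proj(pts(q,P)+[o[0],o[1],0],'',k).astype(np.float32);return cv2.remap(G,u[None,:,0],u[None,:,1],1).mean()
gr=np.arange(-5,5.1,.5)/1000
for nm in R:
    S=np.array([[sc((i,j),nm) for j in gr] for i in gr]);b=np.unravel_index(S.argmax(),S.shape);print(nm,'shift mm',gr[b[0]]*1e3,gr[b[1]]*1e3,'score',S.max().round(),'at0',S[10,10].round(),'med',np.median(S).round())
E
python3 block.py bl | grep shift
```

```text
w500 shift mm -3.5 -2.0 score 100.0 at0 91.0 med 61.0
w200 shift mm -3.0 1.0 score 100.0 at0 96.0 med 53.0
w100 shift mm -3.5 0.5 score 100.0 at0 99.0 med 56.0
w100b shift mm 5.0 -5.0 score 35.0 at0 24.0 med 13.0
w50 shift mm 1.0 0.0 score 108.0 at0 99.0 med 65.0
w20 shift mm 1.0 0.5 score 101.0 at0 92.0 med 50.0
```

```bash
python3 -m jog '[{"grip":0.2,"slide":[-1.58,-4.1,0.4],"yaw":0},{"grip":0.2,"slide":[-1.58,-4.1,0.4],"yaw":0},{"grip":0.2,"slide":[-1.58,-4.1,0.4],"yaw":0},{"grip":0.2,"slide":[-1.58,-4.1,0.4],"yaw":0},{"grip":0.2,"slide":[-1.58,-4.1,0.4],"yaw":0},{"grip":0.2,"slide":[-1.58,-4.1,0.4],"yaw":0},{"grip":0.2,"slide":[-1.58,-4.1,0.4],"yaw":0},{"grip":0.2,"slide":[-1.58,-4.1,0.4],"yaw":0}]'
python3 -m jog '[{"grip":0.2,"slide":[0,0,0],"yaw":0},{"grip":0.2,"slide":[0,0,0],"yaw":0},{"grip":0.2,"slide":[0,0,0],"yaw":0},{"grip":0.2,"slide":[0,0,0],"yaw":0}]'; python3 wts.py x1 .1564
```

```text
clock: 31.55
position: [0.5477, -0.0309, 0.329]
ee_rot: [0.001, 1.0, 0.0, 0.001]
ft_force: [1.2, 1.0, 0.0]
grip_width: 0.398
grasp_force: 0.0
clock: 31.95
position: [0.5473, -0.0273, 0.3289]
ee_rot: [-0.0, 1.0, 0.0, 0.0]
ft_force: [-0.0, -0.1, 0.1]
grip_width: 0.394
grasp_force: 0.0
tcp [ 0.5474 -0.0274  0.3289] ft [ 0.54  0.24 -0.22]
w100 iou 0.96 world [ 0.5146 -0.1875] px [ 37. 184.] slide xy cm 3.27 -16.01
w50 iou 0.52 world [ 0.5091 -0.1396] px [120. 173.] slide xy cm 3.82 -11.22
w200 iou 0.93 world [ 0.5481 -0.0334] px [322. 245.] slide xy cm -0.07 -0.6
w50 iou 0.9 world [0.5415 0.0443] px [460. 231.] slide xy cm 0.58 7.17
```

```bash
python3 -m jog '[{"grip":0.2,"slide":[-0.05,-0.6,4],"yaw":0},{"grip":0.2,"slide":[0,0,3.8],"yaw":0},{"grip":0.2,"slide":[0,0,0],"yaw":0},{"grip":0.2,"slide":[0,0,0],"yaw":0},{"grip":1,"slide":[0,0,0],"yaw":0},{"grip":1,"slide":[0,0,0],"yaw":0},{"grip":1,"slide":[0,0,0],"yaw":0},{"grip":1,"slide":[0,0,0],"yaw":0}]' 40
python3 -m jog '[{"grip":1,"slide":[0,0,-2],"yaw":0},{"grip":1,"slide":[0,0,-3],"yaw":0},{"grip":1,"slide":[0,0,-3],"yaw":0},{"grip":1,"slide":[0.177,4.82,0],"yaw":0},{"grip":1,"slide":[0.177,4.82,0],"yaw":0},{"grip":1,"slide":[0.177,4.82,0],"yaw":0},{"grip":1,"slide":[0.177,4.82,0],"yaw":0},{"grip":1,"slide":[0.177,4.82,0],"yaw":0}]'
python3 -m jog '[{"grip":1,"slide":[0.177,4.82,0],"yaw":0},{"grip":1,"slide":[0.177,4.82,0],"yaw":0},{"grip":1,"slide":[0,0,4.5],"yaw":0},{"grip":1,"slide":[0,0,4.5],"yaw":0},{"grip":1,"slide":[0,0,4.5],"yaw":0},{"grip":1,"slide":[0,0,3.5],"yaw":0},{"grip":1,"slide":[0,0,0],"yaw":0},{"grip":1,"slide":[0,0,0],"yaw":0}]'
python3 -m jog '[{"grip":1,"slide":[0,0,0],"yaw":0},{"grip":1,"slide":[0,0,0],"yaw":0}]'
```

```text
clock: 32.8
position: [0.5483, -0.0343, 0.2519]
ee_rot: [0.0, 1.0, 0.0, 0.001]
ft_force: [-2.6, 1.4, 6.6]
grip_width: 0.182
grasp_force: 39.1
clock: 33.6
position: [0.5388, 0.2082, 0.3309]
ee_rot: [0.001, 1.0, 0.0, 0.0]
ft_force: [1.8, -0.4, -1.8]
grip_width: 0.183
grasp_force: 39.3
clock: 34.4
position: [0.5362, 0.3029, 0.1616]
ee_rot: [0.001, 1.0, -0.0, 0.0]
ft_force: [0.6, -0.3, -0.8]
grip_width: 0.18
grasp_force: 39.3
clock: 34.6
position: [0.5369, 0.3034, 0.1631]
ee_rot: [0.001, 1.0, 0.001, 0.002]
ft_force: [0.1, -0.1, -2.0]
grip_width: 0.181
grasp_force: 39.3
```

```bash
python3 -m jog '[{"grip":1,"slide":[0.1,0.1,2.5],"yaw":0},{"grip":1,"slide":[0,0,1.2],"yaw":0},{"grip":1,"slide":[0,0,0.5],"yaw":0},{"grip":1,"slide":[0,0,0.4],"yaw":0},{"grip":1,"slide":[0,0,0.4],"yaw":0},{"grip":1,"slide":[0,0,0],"yaw":0},{"grip":1,"slide":[0,0,0],"yaw":0},{"grip":1,"slide":[0,0,0],"yaw":0}]'
```

```text
clock: 35.4
position: [0.5354, 0.304, 0.1119]
ee_rot: [0.001, 1.0, 0.0, 0.001]
ft_force: [-2.5, -1.9, 5.9]
grip_width: 0.177
grasp_force: 40.1
```

```bash
python3 -m jog '[{"grip":0.2,"slide":[0,0,0],"yaw":0},{"grip":0.2,"slide":[0,0,0],"yaw":0},{"grip":0.2,"slide":[0,0,0],"yaw":0},{"grip":0.2,"slide":[0,0,-3],"yaw":0},{"grip":0.2,"slide":[0,0,-3],"yaw":0},{"grip":0.2,"slide":[0,0,0],"yaw":0},{"grip":0.2,"slide":[0,0,0],"yaw":0},{"grip":0.2,"slide":[0,0,0],"yaw":0}]'; python3 wts.py y1 .016
```

```text
clock: 36.2
position: [0.5344, 0.3037, 0.1697]
ee_rot: [0.0, 1.0, -0.0, -0.001]
ft_force: [0.0, -0.3, -0.1]
grip_width: 0.4
grasp_force: 0.0
tcp [0.5344 0.3036 0.1695] ft [ 0.42 -0.5  -0.33]
w200 iou 0.55 world [0.4425 0.3832] px [515.  79.] slide xy cm 9.19 7.96
w500 iou 0.2 world [0.4622 0.2294] px [218. 188.] slide xy cm 7.22 -7.42
```

```bash
python3 - <<'E'
s=open('wts.py').read()
s=s.replace("    return k,a,out","""    if len(sys.argv)>3:
        out=[]
        for q in manip.masks_of(sys.argv[3],'wrist')[:5]:
            ys,xs=np.where(q['region'])
            if q['conf']>.3 and len(xs)>100: out.append((q['region'],None,np.array(q['centre'])))
    return k,a,out""")
open('wts.py','w').write(s)
E
python3 wts.py y2 .016 w200
```

```text
tcp [0.5345 0.3036 0.1697] ft [-0.81 -0.31  0.21]
w200 iou 0.95 world [0.5351 0.3026] px [333. 256.] slide xy cm -0.06 -0.1
```

```bash
python3 -m jog '[{"grip":0.2,"slide":[0,0,-4],"yaw":0},{"grip":0.2,"slide":[0,0,-4],"yaw":0},{"grip":0.2,"slide":[0,0,-4],"yaw":0},{"grip":0.2,"slide":[0,0,-4],"yaw":0},{"grip":0.2,"slide":[-0.12,-4.3,0],"yaw":0},{"grip":0.2,"slide":[-0.12,-4.3,0],"yaw":0},{"grip":0.2,"slide":[-0.12,-4.3,0],"yaw":0},{"grip":0.2,"slide":[-0.12,-4.3,0],"yaw":0}]'
python3 -m jog '[{"grip":0.2,"slide":[-0.12,-4.3,0],"yaw":0},{"grip":0.2,"slide":[-0.12,-4.3,0],"yaw":0},{"grip":0.2,"slide":[0,0,0],"yaw":0},{"grip":0.2,"slide":[0,0,0],"yaw":0},{"grip":0.2,"slide":[0,0,0],"yaw":0},{"grip":0.2,"slide":[0,0,0],"yaw":0}]'; python3 wts.py x2 .175; python3 look.py x3 w50
```

```text
clock: 37.15
position: [0.5392, 0.1301, 0.3303]
ee_rot: [0.0, 1.0, -0.0, -0.0]
ft_force: [0.8, -0.5, 0.5]
grip_width: 0.397
grasp_force: 0.0
clock: 37.75
position: [0.5418, 0.0474, 0.3304]
ee_rot: [-0.001, 1.0, -0.0, -0.0]
ft_force: [0.7, 0.5, 0.8]
grip_width: 0.401
grasp_force: 0.0
tcp [0.5418 0.0473 0.3305] ft [0.31 0.16 0.05]
w50 iou 0.44 world [ 0.5051 -0.0964] px [ 39. 179.] slide xy cm 3.67 -14.37
w50 iou 0.94 world [0.5103 0.1984] px [620. 192.] slide xy cm 3.15 15.11
w50 iou 0.9 world [0.5534 0.0686] px [372. 271.] slide xy cm -1.16 2.13
[0.54180561 0.04702368 0.33051322]
w50 0.89 [368.7 267.9] 351 395 249 295 1640
w50 0.57 [622.8 193.9] 598 639 169 214 1612
```

```bash
python3 -m jog '[{"grip":0.3,"slide":[-1.16,2.13,2],"yaw":0},{"grip":0.3,"slide":[0,0,2],"yaw":0},{"grip":0.3,"slide":[0,0,0],"yaw":0},{"grip":0.3,"slide":[0,0,0],"yaw":0},{"grip":0.3,"slide":[0,0,0],"yaw":0}]' 30
python3 wts.py x4 .175
```

```text
clock: 38.4
position: [0.5538, 0.0668, 0.292]
ee_rot: [0.001, 1.0, 0.0, 0.001]
ft_force: [0.0, 0.3, -0.1]
grip_width: 0.349
grasp_force: 0.0
tcp [0.5538 0.0668 0.292 ] ft [-0.19  0.09  0.06]
w50 iou 0.92 world [0.5131 0.1965] px [624. 183.] slide xy cm 4.08 12.97
w50 iou 0.91 world [0.5542 0.0686] px [337. 275.] slide xy cm -0.04 0.18
```

```bash
python3 -m jog '[{"grip":0.3,"slide":[0,0.15,1.4],"yaw":0},{"grip":0.3,"slide":[0,0,1.4],"yaw":0},{"grip":0.3,"slide":[0,0,0],"yaw":0},{"grip":0.3,"slide":[0,0,0],"yaw":0},{"grip":1,"slide":[0,0,0],"yaw":0},{"grip":1,"slide":[0,0,0],"yaw":0},{"grip":1,"slide":[0,0,0],"yaw":0},{"grip":1,"slide":[0,0,0],"yaw":0}]' 30
python3 -m jog '[{"grip":1,"slide":[0,0,-2],"yaw":0},{"grip":1,"slide":[0,0,-3],"yaw":0},{"grip":1,"slide":[0,0,-2],"yaw":0},{"grip":1,"slide":[1.68,4.6,0],"yaw":0},{"grip":1,"slide":[1.68,4.6,0],"yaw":0},{"grip":1,"slide":[1.68,4.6,0],"yaw":0},{"grip":1,"slide":[1.68,4.6,0],"yaw":0},{"grip":1,"slide":[1.68,4.6,0],"yaw":0}]'
python3 -m jog '[{"grip":1,"slide":[0,0,4.5],"yaw":0},{"grip":1,"slide":[0,0,4.5],"yaw":0},{"grip":1,"slide":[0,0,4.5],"yaw":0},{"grip":1,"slide":[0,0,3.5],"yaw":0},{"grip":1,"slide":[0,0,0],"yaw":0},{"grip":1,"slide":[0,0,0],"yaw":0},{"grip":1,"slide":[0,0,0],"yaw":0},{"grip":1,"slide":[0,0,0],"yaw":0}]'
```

```text
clock: 39.25
position: [0.5536, 0.0686, 0.263]
ee_rot: [0.0, 1.0, 0.0, 0.0]
ft_force: [0.3, -0.1, 0.1]
grip_width: 0.111
grasp_force: 29.2
clock: 40.05
position: [0.4687, 0.3004, 0.333]
ee_rot: [0.001, 1.0, 0.0, 0.0]
ft_force: [0.7, 0.7, 0.2]
grip_width: 0.112
grasp_force: 29.3
clock: 40.85
position: [0.4706, 0.2994, 0.1649]
ee_rot: [0.001, 1.0, 0.001, 0.001]
ft_force: [0.0, 0.2, 0.2]
grip_width: 0.111
grasp_force: 29.3
```

```bash
python3 -m jog '[{"grip":1,"slide":[0.1,0,2.5],"yaw":0},{"grip":1,"slide":[0,0,2],"yaw":0},{"grip":1,"slide":[0,0,0.6],"yaw":0},{"grip":1,"slide":[0,0,0.5],"yaw":0},{"grip":1,"slide":[0,0,0.45],"yaw":0},{"grip":1,"slide":[0,0,0],"yaw":0},{"grip":1,"slide":[0,0,0],"yaw":0},{"grip":1,"slide":[0,0,0],"yaw":0}]'
python3 look.py y3
```

```text
clock: 41.65
position: [0.4696, 0.2992, 0.1033]
ee_rot: [0.001, 1.0, 0.001, 0.001]
ft_force: [1.4, 0.8, 6.0]
grip_width: 0.111
grasp_force: 30.5
[0.46955728 0.29918549 0.10329536]
```

```bash
python3 -m jog '[{"grip":0.2,"slide":[0,0,0],"yaw":0},{"grip":0.2,"slide":[0,0,0],"yaw":0},{"grip":0.2,"slide":[0,0,0],"yaw":0},{"grip":0.2,"slide":[0,0,-3],"yaw":0},{"grip":0.2,"slide":[0,0,-3],"yaw":0},{"grip":0.2,"slide":[0,0,0],"yaw":0},{"grip":0.2,"slide":[0,0,0],"yaw":0},{"grip":0.2,"slide":[0,0,0],"yaw":0}]'; python3 wts.py y4 .016 w50
python3 -m jog '[{"grip":0.2,"slide":[0,0,-4],"yaw":0},{"grip":0.2,"slide":[0,0,-4],"yaw":0},{"grip":0.2,"slide":[0,0,-4],"yaw":0},{"grip":0.2,"slide":[0,0,-4],"yaw":0},{"grip":0.2,"slide":[-0.5,-4.7,0],"yaw":0},{"grip":0.2,"slide":[-0.5,-4.7,0],"yaw":0},{"grip":0.2,"slide":[-0.5,-4.7,0],"yaw":0},{"grip":0.2,"slide":[-0.5,-4.7,0],"yaw":0}]'
python3 -m jog '[{"grip":0.2,"slide":[-0.5,-4.7,0],"yaw":0},{"grip":0.2,"slide":[-0.5,-4.7,0],"yaw":0},{"grip":0.2,"slide":[-0.5,-4.7,0],"yaw":0},{"grip":0.2,"slide":[-0.5,-4.7,0],"yaw":0},{"grip":0.2,"slide":[-0.5,-4.7,0],"yaw":0},{"grip":0.2,"slide":[-0.5,-4.7,0],"yaw":0},{"grip":0.2,"slide":[-0.5,-4.7,0],"yaw":0},{"grip":0.2,"slide":[0,0,4],"yaw":0}]'
python3 -m jog '[{"grip":0.2,"slide":[0,0,4.5],"yaw":0},{"grip":0.2,"slide":[0,0,4.5],"yaw":0},{"grip":0.2,"slide":[0,0,3],"yaw":0},{"grip":0.2,"slide":[0,0,0],"yaw":0},{"grip":0.2,"slide":[0,0,0],"yaw":0},{"grip":0.2,"slide":[0,0,0],"yaw":0},{"grip":0.2,"slide":[0,0,0],"yaw":0}]';python3 wts.py x5
```

```text
clock: 42.5
position: [0.4681, 0.2984, 0.1612]
ee_rot: [0.0, 1.0, -0.001, -0.001]
ft_force: [-0.5, 0.4, -0.7]
grip_width: 0.4
grasp_force: 0.0
tcp [0.4682 0.2984 0.1611] ft [ 0.17  0.58 -0.15]
w200 iou 0.95 world [0.5355 0.3027] px [343. 376.] slide xy cm -6.73 0.43
w50 iou 0.91 world [0.4692 0.2982] px [331. 255.] slide xy cm -0.1 -0.02
clock: 43.4
position: [0.4882, 0.1089, 0.3216]
ee_rot: [0.0, 1.0, -0.0, -0.0]
ft_force: [1.8, -0.2, -0.2]
grip_width: 0.403
grasp_force: 0.0
clock: 44.2
position: [0.5235, -0.2263, 0.2855]
ee_rot: [0.005, 1.0, -0.003, 0.003]
ft_force: [1.2, 0.3, -0.7]
grip_width: 0.399
grasp_force: 0.0
clock: 44.9
position: [0.5241, -0.2187, 0.1641]
ee_rot: [0.0, 1.0, -0.0, 0.001]
ft_force: [0.3, -0.6, 0.3]
grip_width: 0.399
grasp_force: 0.0
tcp [ 0.5239 -0.2185  0.1638] ft [-0.35  0.33  0.63]
w500 iou 0.95 world [ 0.5366 -0.2889] px [201. 273.] slide xy cm -1.27 -7.04
w100 iou 0.92 world [ 0.5264 -0.2171] px [336. 252.] slide xy cm -0.24 0.14
```

```bash
python3 -m jog '[{"grip":0.2,"slide":[-0.24,0.14,3.5],"yaw":0},{"grip":0.2,"slide":[0,0,3.6],"yaw":0},{"grip":0.2,"slide":[0,0,0],"yaw":0},{"grip":0.2,"slide":[0,0,0],"yaw":0},{"grip":1,"slide":[0,0,0],"yaw":0},{"grip":1,"slide":[0,0,0],"yaw":0},{"grip":1,"slide":[0,0,0],"yaw":0},{"grip":1,"slide":[0,0,0],"yaw":0}]' 35
python3 -m jog '[{"grip":1,"slide":[0,0,-3],"yaw":0},{"grip":1,"slide":[0,0,-4.5],"yaw":0},{"grip":1,"slide":[0,0,-4.5],"yaw":0},{"grip":1,"slide":[0,0,-4.5],"yaw":0},{"grip":1,"slide":[0,0,-4.5],"yaw":0},{"grip":1,"slide":[0,0,-4.5],"yaw":0},{"grip":1,"slide":[-0.14,4.57,0],"yaw":0},{"grip":1,"slide":[-0.14,4.57,0],"yaw":0}]'
python3 -m jog '[{"grip":1,"slide":[-0.14,4.57,0],"yaw":0},{"grip":1,"slide":[-0.14,4.57,0],"yaw":0},{"grip":1,"slide":[-0.14,4.57,0],"yaw":0},{"grip":1,"slide":[-0.14,4.57,0],"yaw":0},{"grip":1,"slide":[-0.14,4.57,0],"yaw":0},{"grip":1,"slide":[-0.14,4.57,0],"yaw":0},{"grip":1,"slide":[-0.14,4.57,0],"yaw":0},{"grip":1,"slide":[-0.14,4.57,0],"yaw":0}]'
python3 -m jog '[{"grip":1,"slide":[0,0,4.5],"yaw":0},{"grip":1,"slide":[0,0,4.5],"yaw":0},{"grip":1,"slide":[0,0,4.5],"yaw":0},{"grip":1,"slide":[0,0,4.5],"yaw":0},{"grip":1,"slide":[0,0,0],"yaw":0},{"grip":1,"slide":[0,0,0],"yaw":0},{"grip":1,"slide":[0,0,0],"yaw":0},{"grip":1,"slide":[0,0,0],"yaw":0}]'
```

```text
clock: 45.75
position: [0.5267, -0.2174, 0.0935]
ee_rot: [0.001, 1.0, -0.0, 0.002]
ft_force: [-1.7, 0.5, 6.9]
grip_width: 0.138
grasp_force: 34.1
clock: 46.55
position: [0.5284, -0.1263, 0.349]
ee_rot: [0.003, 1.0, 0.0, 0.002]
ft_force: [0.3, 0.9, -1.0]
grip_width: 0.136
grasp_force: 34.5
clock: 47.35
position: [0.5399, 0.2415, 0.3477]
ee_rot: [0.001, 1.0, 0.001, 0.001]
ft_force: [1.2, -0.2, -0.8]
grip_width: 0.132
grasp_force: 34.5
clock: 48.15
position: [0.5413, 0.2406, 0.1691]
ee_rot: [0.001, 1.0, 0.001, 0.002]
ft_force: [-0.4, 1.2, -0.6]
grip_width: 0.133
grasp_force: 34.4
```

```bash
python3 -m jog '[{"grip":1,"slide":[0.05,-0.12,2.5],"yaw":0},{"grip":1,"slide":[0,0,2],"yaw":0},{"grip":1,"slide":[0,0,0.6],"yaw":0},{"grip":1,"slide":[0,0,0.6],"yaw":0},{"grip":1,"slide":[0,0,0.55],"yaw":0},{"grip":1,"slide":[0,0,0],"yaw":0},{"grip":1,"slide":[0,0,0],"yaw":0},{"grip":1,"slide":[0,0,0],"yaw":0}]'
```

```text
clock: 48.95
position: [0.5409, 0.2393, 0.1056]
ee_rot: [0.001, 1.0, 0.001, 0.002]
ft_force: [1.0, -0.4, 6.0]
grip_width: 0.135
grasp_force: 35.5
```

```bash
python3 -m jog '[{"grip":0.2,"slide":[0,0,0],"yaw":0},{"grip":0.2,"slide":[0,0,0],"yaw":0},{"grip":0.2,"slide":[0,0,0],"yaw":0},{"grip":0.2,"slide":[0,0,-3],"yaw":0},{"grip":0.2,"slide":[0,0,-3],"yaw":0},{"grip":0.2,"slide":[0,0,0],"yaw":0},{"grip":0.2,"slide":[0,0,0],"yaw":0},{"grip":0.2,"slide":[0,0,0],"yaw":0}]'; python3 wts.py y5 .016 w100a
python3 -m jog '[{"grip":0.2,"slide":[0,0,-4],"yaw":0},{"grip":0.2,"slide":[0,0,-4],"yaw":0},{"grip":0.2,"slide":[0,0,-4],"yaw":0},{"grip":0.2,"slide":[0,0,-4],"yaw":0},{"grip":0.2,"slide":[0,-4.8,0],"yaw":0},{"grip":0.2,"slide":[0,-4.8,0],"yaw":0},{"grip":0.2,"slide":[0,-4.8,0],"yaw":0},{"grip":0.2,"slide":[0,-4.8,0],"yaw":0}]'
python3 -m jog '[{"grip":0.2,"slide":[0,-4.8,0],"yaw":0},{"grip":0.2,"slide":[0,-4.8,0],"yaw":0},{"grip":0.2,"slide":[0,-4.8,0],"yaw":0},{"grip":0.2,"slide":[0,-4.8,0],"yaw":0},{"grip":0,"slide":[0,-4.8,0],"yaw":0},{"grip":0,"slide":[0,-4.8,0],"yaw":0},{"grip":0,"slide":[0.4,-4.8,0],"yaw":0},{"grip":0,"slide":[0,0,4],"yaw":0}]'
python3 -m jog '[{"grip":0,"slide":[0,0,4],"yaw":0},{"grip":0,"slide":[0,0,4],"yaw":0},{"grip":0,"slide":[0,0,3],"yaw":0},{"grip":0,"slide":[0,0,0],"yaw":0},{"grip":0,"slide":[0,0,0],"yaw":0},{"grip":0,"slide":[0,0,0],"yaw":0},{"grip":0,"slide":[0,0,0],"yaw":0}]';python3 wts.py x6
```

```text
clock: 49.75
position: [0.539, 0.2387, 0.1628]
ee_rot: [0.0, 1.0, -0.0, -0.001]
ft_force: [-0.5, 0.1, -0.1]
grip_width: 0.402
grasp_force: 0.0
tcp [0.539  0.2386 0.1626] ft [ 0.2   0.08 -0.39]
w100 iou 0.93 world [0.5403 0.2381] px [334. 259.] slide xy cm -0.13 -0.05
clock: 50.65
position: [0.5389, 0.0451, 0.3231]
ee_rot: [0.0, 1.0, -0.0, -0.0]
ft_force: [1.4, -0.1, 0.1]
grip_width: 0.401
grasp_force: 0.0
clock: 51.45
position: [0.5334, -0.2981, 0.2871]
ee_rot: [0.005, 1.0, -0.003, 0.003]
ft_force: [0.7, -1.2, -0.7]
grip_width: 0.499
grasp_force: 0.0
clock: 52.15
position: [0.5358, -0.2896, 0.1756]
ee_rot: [0.001, 1.0, -0.0, 0.001]
ft_force: [-0.2, -0.1, -0.3]
grip_width: 0.5
grasp_force: 0.0
tcp [ 0.5356 -0.2895  0.1753] ft [-0.56  0.53 -0.32]
w500 iou 0.95 world [ 0.5368 -0.2884] px [334. 246.] slide xy cm -0.11 0.1
```

```bash
python3 -m jog '[{"grip":0,"slide":[-0.1,0.1,3.6],"yaw":0},{"grip":0,"slide":[0,0,3.6],"yaw":0},{"grip":0,"slide":[0,0,0],"yaw":0},{"grip":0,"slide":[0,0,0],"yaw":0},{"grip":1,"slide":[0,0,0],"yaw":0},{"grip":1,"slide":[0,0,0],"yaw":0},{"grip":1,"slide":[0,0,0],"yaw":0},{"grip":1,"slide":[0,0,0],"yaw":0}]' 60
python3 -m jog '[{"grip":1,"slide":[0,0,-3],"yaw":0},{"grip":1,"slide":[0,0,-4.5],"yaw":0},{"grip":1,"slide":[0,0,-4.5],"yaw":0},{"grip":1,"slide":[0,0,-4.5],"yaw":0},{"grip":1,"slide":[0,0,-4.5],"yaw":0},{"grip":1,"slide":[0,0,-4.5],"yaw":0},{"grip":1,"slide":[0,0,0],"yaw":0}]'
```

```text
clock: 53.0
position: [0.5365, -0.2882, 0.1033]
ee_rot: [0.0, 1.0, 0.0, 0.001]
ft_force: [-2.1, 1.7, 7.1]
grip_width: 0.224
grasp_force: 58.4
clock: 53.7
position: [0.5367, -0.2895, 0.3634]
ee_rot: [0.001, 1.0, -0.001, 0.004]
ft_force: [0.8, -0.8, -4.4]
grip_width: 0.223
grasp_force: 60.0
```

```bash
python3 -m jog '[{"grip":1,"slide":[0.04,4.7,0],"yaw":0},{"grip":1,"slide":[0.04,4.7,0],"yaw":0},{"grip":1,"slide":[0.04,4.7,0],"yaw":0},{"grip":1,"slide":[0.04,4.7,0],"yaw":0},{"grip":1,"slide":[0.04,4.7,0],"yaw":0},{"grip":1,"slide":[0.04,4.7,0],"yaw":0},{"grip":1,"slide":[0.04,4.7,0],"yaw":0},{"grip":1,"slide":[0.04,4.7,0],"yaw":0}]'
python3 -m jog '[{"grip":1,"slide":[0.04,4.7,0],"yaw":0},{"grip":1,"slide":[0.04,4.7,0],"yaw":0},{"grip":1,"slide":[0.04,4.7,0],"yaw":0},{"grip":1,"slide":[0.04,4.7,0],"yaw":0},{"grip":1,"slide":[0.04,4.7,0],"yaw":0},{"grip":1,"slide":[0.04,4.7,0],"yaw":0},{"grip":1,"slide":[0,0,0],"yaw":0},{"grip":1,"slide":[0,0,4.5],"yaw":0}]'
python3 -m jog '[{"grip":1,"slide":[0,0,4.5],"yaw":0},{"grip":1,"slide":[0,0,4.5],"yaw":0},{"grip":1,"slide":[0,0,4.5],"yaw":0},{"grip":1,"slide":[0,0,0],"yaw":0},{"grip":1,"slide":[0,0,0],"yaw":0},{"grip":1,"slide":[0,0,0],"yaw":0},{"grip":1,"slide":[0,0,0],"yaw":0}]'
```

```text
clock: 54.5
position: [0.5321, 0.0895, 0.356]
ee_rot: [0.001, 1.0, -0.0, -0.001]
ft_force: [0.3, -0.1, -4.7]
grip_width: 0.227
grasp_force: 60.3
clock: 55.3
position: [0.532, 0.3725, 0.3154]
ee_rot: [-0.001, 1.0, 0.002, 0.003]
ft_force: [2.0, -1.0, -4.4]
grip_width: 0.22
grasp_force: 60.6
clock: 56.0
position: [0.5322, 0.3705, 0.1796]
ee_rot: [0.001, 1.0, 0.001, 0.002]
ft_force: [-0.4, 0.4, -5.6]
grip_width: 0.222
grasp_force: 60.4
```

```bash
python3 -m jog '[{"grip":1,"slide":[0.15,-0.12,2.5],"yaw":0},{"grip":1,"slide":[0,0,2],"yaw":0},{"grip":1,"slide":[0,0,0.7],"yaw":0},{"grip":1,"slide":[0,0,0.6],"yaw":0},{"grip":1,"slide":[0,0,0.6],"yaw":0},{"grip":1,"slide":[0,0,0],"yaw":0},{"grip":1,"slide":[0,0,0],"yaw":0},{"grip":1,"slide":[0,0,0],"yaw":0}]'
```

```text
clock: 56.8
position: [0.5304, 0.3691, 0.1163]
ee_rot: [0.001, 1.0, 0.001, 0.001]
ft_force: [-8.9, -5.6, 15.3]
grip_width: 0.224
grasp_force: 62.5
```

```bash
python3 -m jog '[{"grip":0.2,"slide":[0,0,0],"yaw":0},{"grip":0.2,"slide":[0,0,0],"yaw":0},{"grip":0.2,"slide":[0,0,0],"yaw":0},{"grip":0.2,"slide":[0,0,-3],"yaw":0},{"grip":0.2,"slide":[0,0,-3],"yaw":0},{"grip":0.2,"slide":[0,0,0],"yaw":0},{"grip":0.2,"slide":[0,0,0],"yaw":0},{"grip":0.2,"slide":[0,0,0],"yaw":0}]'; python3 wts.py y6 .016 w500
python3 -m jog '[{"grip":-1,"slide":[2,-2,-4.5],"yaw":0},{"grip":-1,"slide":[3,-1,-3.8],"yaw":0},{"grip":-1,"slide":[3,-2,-3.8],"yaw":0},{"grip":-1,"slide":[3,-2,-4],"yaw":0},{"grip":-1,"slide":[0,0,-3],"yaw":0},{"grip":-1,"slide":[0,0,0],"yaw":0},{"grip":-1,"slide":[0,0,0],"yaw":0},{"grip":-1,"slide":[0,0,0],"yaw":0}]'; python3 wts.py y7 .016 w500
```

```text
clock: 57.6
position: [0.5292, 0.3685, 0.1719]
ee_rot: [0.0, 1.0, -0.0, -0.0]
ft_force: [0.0, 0.4, 0.1]
grip_width: 0.398
grasp_force: 0.0
tcp [0.5292 0.3684 0.1716] ft [-0.39 -0.39 -0.33]
w500 iou 0.96 world [0.531 0.368] px [330. 257.] slide xy cm -0.18 -0.05
w200 iou 0.93 world [0.5352 0.3029] px [209. 265.] slide xy cm -0.6 -6.56
w50 iou 0.93 world [0.4695 0.2982] px [190. 132.] slide xy cm 5.96 -7.03
clock: 58.5
position: [0.424, 0.3022, 0.3549]
ee_rot: [0.0, 1.0, -0.001, -0.001]
ft_force: [0.6, -0.0, 0.1]
grip_width: 0.998
grasp_force: 0.0
tcp [0.4241 0.3022 0.3549] ft [ 0.27  0.33 -0.96]
w200 iou 0.95 world [0.5342 0.3025] px [335. 304.] slide xy cm -11.01 0.03
w50 iou 0.88 world [0.4694 0.2978] px [326. 240.] slide xy cm -4.53 -0.44
w500 iou 0.97 world [0.5308 0.3676] px [400. 298.] slide xy cm -10.67 6.54
```

View pics/y7.png

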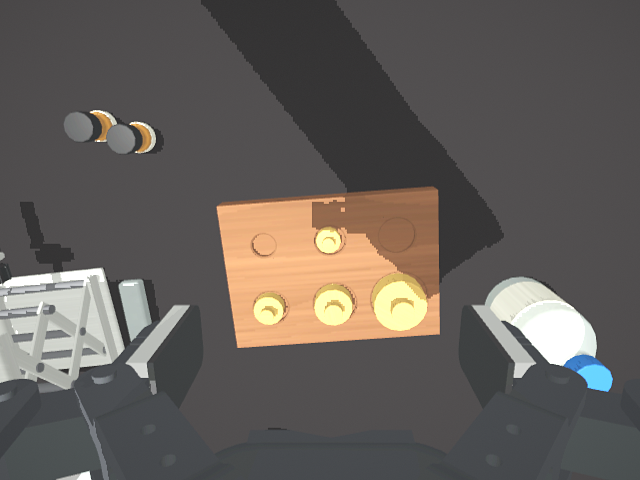

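```bash
python3 -c "
from workcell import manip
print(manip.hand_in())"
```

```text
the job is handed in; nothing more can be done
None
```

The job is handed in: 250 g brought the pointer to the mark, the jack was set about 1.4 mm into the pan by the images and left there, and all four weights present are upright in their recesses; no verdict was returned.

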